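# Put plaster castings in the drying box

### The arm

A 6-joint arm with a two-finger parallel gripper is mounted at the origin on the work surface. World frame = base frame: x ahead of the robot, y to its left, z up, the work surface at z = 0. Lengths are in m, angles in rad, forces in N, time in s.
With the tool pointing down it reaches from about 0.325 to 1 m from the base axis. Payload 5.1 kg.
Tool frame: the origin (TCP) lies at the very end of the fingers, on their centre line; the grasp point (between the pads) lies 19 mm behind it; z points along the fingers, x is the direction in which the jaws open and shut, and the axes are right-handed (so a half turn about z gives the same grasp; the last joint's range is limited). The gripper opens to 85 mm and grips with 20 to 120 N. Pads are 22 mm wide; open, the fingers measure 114 mm over their backs; the gripper's body (76 mm by 85 mm) begins 54 mm behind the grasp point. The pads swing forward as they close: fully open they stand 13 mm farther back than shut.
Start: joints at [-0.083, 0.124, 1.65, -0, 1.367, -0.083], TCP at [0.65, -0, 0.231] pointing down, gripper open.
Joint ranges: [-2.61, 2.61], [-1.02, 2.33], [0.03, 2.71], [-1.35, 4.49], [0.32, 2.68], [-2.91, 2.91]. Speed limits (rad/s): [2.57, 2.57, 3.14, 3.14, 3.14, 3.14].

### API

Orientations are given as a unit quaternion [w, x, y, z].
In Python, from plant import * gives the robot as it stands.
- The arm moves only by the tool arm_command, never from a script. Its argument "increments" is a list of rows, each a list of 7 numbers: the shift along the tool's x, y, z in m, then the turn, a rotation vector about the tool's x, y, z in degrees, then the closure in counts, from 0 (fully open) to 255 (shut). In form: [[dx, dy, dz, rx, ry, rz, grip], ...]. A call has 1 to 12 rows; each row shifts and turns the commanded pose from where the row before left it, along the tool's axes as they then stand; what a row does not reach is not made up. A row lasts 1/10 s, in which the tool goes at most 50 mm and 8.59 degrees, less where a joint would pass 70% of its speed; a pose out of reach is approached as far as the arm can. A call with a gripper value outside its range is refused whole. The fingers move at their own pace and stop on an object; "force" is the grip in N (left out, the last holds). Time passes only in rows, so rows that do not move let the fingers close. It gives the time, the measured TCP pose, the force and the opening at its end, in the units of the state.
- get_state(): the state, without advancing time (a new reading comes with each control period).
- snapshot(name): name is "scene" or "side" or "wrist"; returns the picture (480x640x3 uint8, red, green, blue); there is no depth.
- get_calibration(name): a dict with "vertical_fov" (degrees; the focal length in pixels is half the picture's height over the tangent of half this angle, whatever the lens; pixels are square), "cx", "cy" (the principal point, pixels), "distortion" ([k1, k2, p1, p2, k3] as OpenCV has them; the pictures are not rectified), "cam_to_world" (4x4, takes a point from camera to world coordinates). Camera axes: x right, y down, z forward; pixel columns grow to the right and rows downward; lengths in m; the calibration is good to about 2 mm. A picture is of the moment at which its call begins: read the wrist's pose just before it. get_calibration takes no time and is no camera call; for the wrist camera it gives the pose at the moment of the call.
- job_done(): hands the job in, once; it reports no verdict.
The state is a dict: "clock": time; "joint_pos": joint angles; "joint_velocities": joint speeds; "effort": joint torques, N m; "eef_pos": TCP position; "eef_rot": TCP orientation; "ft_force": force on the tool from outside, world axes, zero at the start; "ft_torque": the same for the moment, N m; "opening": finger opening in m.
Only numpy, scipy, OpenCV 4.12 (cv2) and the standard library are available. Lean on these libraries where they do the work, as an engineer would, in place of code of your own. Each camera call takes 0.05 s, during which the arm holds its last target.

### The job

Lay all the loose white plaster castings on the square metal tray. Keeping the tray down on the bench, turn it a quarter turn by pushing it round against the fixed steel post, so that its handle points away from the drying box (before or after loading it, as you like); then slide the loaded tray fully home into the drying box, handle last, and flip the switch on top of the box right over. Leave everything else on the bench where it is.

Things in the scene. Friction and masses are not known exactly. Their poses are not given: they have to be found in the camera images.
- dryer: Drying box, fixed: grey metal, white top, 190 wide, 165 deep, 100 high. Origin on the bench at the middle of its mouth; x points into the box, z up. The mouth is 150 wide and 80 high, its floor is the bench; two steel cheeks flare it by 14 on each side and reach 24 in front. A back wall 145 behind the mouth stops the tray.
- switch (a joint): Toggle switch on the drying box's top, rad: starts near 0 (leaning towards the mouth) and stays where it is left; 1.0 is right over, away from the mouth (it is thrown in the direction of the box's x axis).
- switch_tip (a point): Tip of the toggle lever, which is 50 long, with its pivot 85 behind the mouth and 35 to the +y side of the box's middle.
- post: Corner post, fixed to the bench in front of the box, beyond one side of the lane the tray takes into it: an upright round steel post, diameter 24, 50 high (54 with its screw). Origin at its foot.
- tray: Square aluminium tray, loose, 0.4 kg, 140 x 140; floor 5 thick, rim 4 thick, its top 12 above the bench. Origin: middle of its underside. In its -x direction a handle strip (24 wide, top 11 up) ends in an upright knob. The post first stands up to 30 clear of its +y side, nearer the +x end; a quarter turn clockwise from above about the post brings its x axis to that of the box. Home: middle 75 inside the mouth.
- tray_knob (a point): The knob at the end of the tray's handle, diameter 18, from 11 to 48 above the bench, 135 from the tray's middle. The point is on its axis, 30 above the bench.
- obelisk_mid (a point): a white plaster casting, an obelisk lying down: 26 x 26 (y, z) and 60 long (x), tapering in its last 14 at +x. The point is its middle. Its z axis is up as it first lies. It is absent in some starts.
- glue: bystander: glue bottle, diameter 68, 170 high. Origin under it.
- tub: bystander: clear tub with a blue lid, diameter 90, 70 high. Origin under it.
- pot: bystander: small glass paint pot, diameter 34, 35 high. Origin under it.
- pot2: bystander: small glass paint pot, diameter 34, 35 high. Origin under it.
- cup: bystander: small white plastic cup, diameter 56, 50 high. Origin under it.
- diorama: bystander: paper card 100 x 120 with a glued white tower, 77 high. Origin under it.
- brush: bystander: paint brush. Origin under it.
- wall_mid (a point): a white plaster casting, a piece of battlement 56 long (x), 26 thick (y), 29 high (z) with a 28 wide, 9 deep notch in the middle of its top. The point is its middle. Its z axis is up as it first lies. It is absent in some starts.
- stairs_mid (a point): a white plaster casting, three steps, 48 long (x), 30 wide (y), 28 high (z), rising towards +x. The point is its middle. Its z axis is up as it first lies. It is absent in some starts.
- lintel_mid (a point): a white plaster casting, a lintel 60 long (x), 26 thick (y; 22 over the middle of its height), 28 high (z). The point is its middle. Its z axis is up as it first lies. It is absent in some starts.
Things that resemble listed ones, but are neither listed nor needed, are in the scene too. What is shaped like the part that bears wall_mid but blue or purple is not meant. What is shaped like the part that bears stairs_mid but red is not meant.

How it is judged:
On the way, in this order (a step that is already met when the one before it is completed fails the run):
1. the tray, part-way through its turn, presses against the post (contact force between tray and post above 0.3 N and angle between the x axis of tray and the x axis of dryer, either way round between 0.35 and 1.2 rad), for 0.04 s.
2. the tray is home in the box, handle last, with every casting on it (x of tray in the frame of dryer above 0.063 m and x of tray_knob in the frame of dryer below -0.04 m and angle between the x axis of tray and the x axis of dryer, either way round below 0.12 rad and height (world z) of tray below 0.01 m and x of obelisk_mid in the frame of tray between -0.066 and 0.066 m and y of obelisk_mid in the frame of tray between -0.066 and 0.066 m and z of obelisk_mid in the frame of tray between 0.005 and 0.045 m and x of wall_mid in the frame of tray between -0.066 and 0.066 m and y of wall_mid in the frame of tray between -0.066 and 0.066 m and z of wall_mid in the frame of tray between 0.005 and 0.045 m and x of stairs_mid in the frame of tray between -0.066 and 0.066 m and y of stairs_mid in the frame of tray between -0.066 and 0.066 m and z of stairs_mid in the frame of tray between 0.005 and 0.045 m and x of lintel_mid in the frame of tray between -0.066 and 0.066 m and y of lintel_mid in the frame of tray between -0.066 and 0.066 m and z of lintel_mid in the frame of tray between 0.005 and 0.045 m), for 0.2 s.
3. the switch is thrown (value of joint switch above 0.85 rad), for 0.1 s.
At the end, for the whole second after the job is handed in: The tray is home in the drying box to within 12 mm of its back stop, handle outside, flat on the bench; every casting present lies on the tray inside its rim; the switch is thrown over (above 0.85 rad); all at rest (all of step 2 and value of joint switch above 0.85 rad and linear speed of tray below 0.02 m/s); the robot touches nothing.
It fails at once if the tray is lifted off the bench (by 20 mm) (height (world z) of tray above 0.02 m).
It fails at once if a bystander is moved by more than 50 mm (distance of any of glue, tub, pot, pot2, cup, diorama, brush from where it was at the start of the episode above 0.05 m).
Of obelisk, wall, stairs, lintel only 3 to 4 are there at a start; the rules pass over those that are not, and their reading is None.
At some moment in a run one of obelisk, wall, stairs, lintel may be knocked a few centimetres aside while the robot is not near it.
Once in a run the grip may slacken for a moment while it holds something.
It also fails if it takes over 208 s, if anything falls off the work surface, if the arm or the gripper's body presses on something with over 40 N, if the wrist force passes 120 N, or if a joint passes its speed limit or range.

## Working session

There is one attempt and no reset: what is moved stays moved. The work goes in short steps, Python scripts to look and compute and a tool call to move; the robot and the scene stay as the last step left them, time stands still between calls to the robot, and variables do not carry over. Pictures are saved under pics/ and viewed, and the job is handed in when it is done.

Besides the shell and the picture viewer there is one more tool, called after "Call:" by a JSON object that holds its "name" and its "arguments". arm_command: Moves the arm, as the interface text tells. Its arguments: {"type":"object","properties":{"increments":{"type":"array"},"force":{"type":"number"}},"required":["increments"]}

```bash
ls; mkdir -p pics; cat > h.py <<'E'
from plant import *
import numpy as np, cv2
def K(c):
    f=240/np.tan(np.radians(c["vertical_fov"])/2)
    return np.array([[f,0,c["cx"]],[0,f,c["cy"]],[0,0,1.]]),np.array(c["distortion"],float)
def ray(c,px):
    k,d=K(c);p=cv2.undistortPoints(np.array(px,float).reshape(-1,1,2),k,d).reshape(-1,2)
    T=np.array(c["cam_to_world"]);v=np.c_[p,np.ones(len(p))]@T[:3,:3].T
    return T[:3,3],v
def onz(c,px,z):
    o,v=ray(c,px);t=(z-o[2])/v[:,2];return (o+v*t[:,None])
def proj(c,P):
    k,d=K(c);T=np.linalg.inv(np.array(c["cam_to_world"]));r,_=cv2.Rodrigues(T[:3,:3])
    return cv2.projectPoints(np.array(P,float).reshape(-1,1,3),r,T[:3,3],k,d)[0].reshape(-1,2)
def snap(n,f):
    c=get_calibration(n);im=snapshot(n);im=np.array(im)[:,:,::-1].copy();cv2.imwrite(f"pics/{f}.png",im)
    import pickle;pickle.dump(c,open(f"pics/{f}.pkl","wb"));return c,im
def load(f):
    import pickle;return pickle.load(open(f"pics/{f}.pkl","rb")),cv2.imread(f"pics/{f}.png")
E
python3 - <<'E'
from h import *
print(get_state())
for n in ["scene","side","wrist"]:
    c,im=snap(n,n+"0");print(n,c)
E
```

```text
pics
{'clock': 0.0, 'joint_pos': array([-8.26148807e-02,  1.24487448e-01,  1.65170443e+00,  2.16887067e-05,
        1.36751307e+00, -8.26062741e-02]), 'joint_velocities': array([ 0.0029063 , -0.00039596, -0.00073834,  0.00222015,  0.00037765,
       -0.00092667]), 'effort': array([ 3.96925461e-04, -4.23608243e+01, -3.65454090e+01,  2.94756808e-05,
        6.89593100e-03,  2.82237529e-06]), 'eef_pos': array([6.49372413e-01, 1.90984686e-05, 2.30046469e-01]), 'eef_rot': array([-9.77323980e-05,  9.99999442e-01, -6.50382507e-06, -1.05167095e-03]), 'ft_force': array([-0.13676901,  0.28441801,  0.08189421]), 'ft_torque': array([-0.00904344, -0.01036943, -0.00085806]), 'opening': 0.08531047265585776}
scene {'vertical_fov': 49.948596888274785, 'cx': 316.63525411686373, 'cy': 248.8799889390171, 'distortion': array([-0.09413764,  0.        ,  0.        ,  0.        ,  0.        ]), 'cam_to_world': array([[ 0.2986593 ,  0.7697606 , -0.56415533,  1.16363964],
       [ 0.95422032, -0.25096121,  0.16273306, -0.06925766],
       [-0.0163156 , -0.58693022, -0.80947311,  0.99407674],
       [ 0.      
[... 320 characters left out ...]
77,  0.6289449 , -0.76577387,  0.92470486],
       [-0.01423986, -0.77146359, -0.6361141 ,  0.80825844],
       [ 0.        ,  0.        ,  0.        ,  1.        ]])}
wrist {'vertical_fov': 62.44517260999197, 'cx': 317.1558614257748, 'cy': 239.5318120420971, 'distortion': array([0.02097394, 0.        , 0.        , 0.        , 0.        ]), 'cam_to_world': array([[ 9.99997332e-01,  2.23745840e-05, -2.30966512e-03,
         6.50595300e-01],
       [-5.76380414e-04, -9.65901843e-01, -2.58907893e-01,
         6.53265774e-02],
       [-2.23670275e-03,  2.58908533e-01, -9.65899254e-01,
         3.73491789e-01],
       [ 0.00000000e+00,  0.00000000e+00,  0.00000000e+00,
         1.00000000e+00]])}
```

View pics/scene0.png

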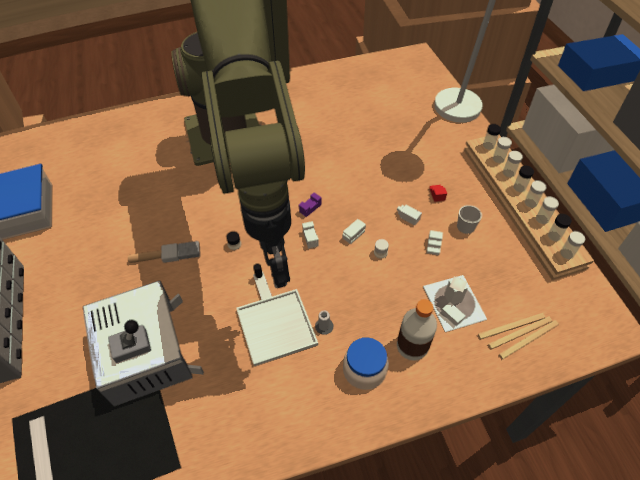

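View pics/side0.png

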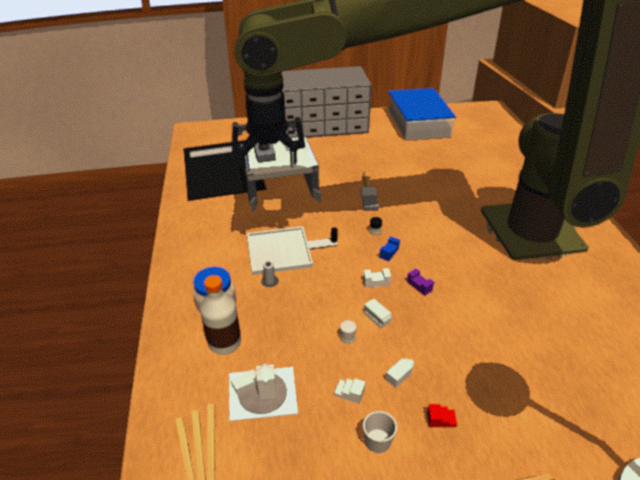

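View pics/wrist0.png

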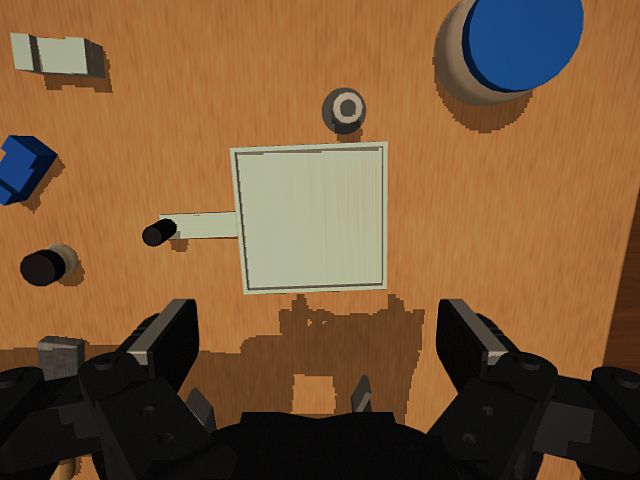

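The scene shows the box at scene (135,340), tray (277,327), post (324,320), and four white castings: wall (310,235), lintel (354,230), obelisk (409,213) and stairs (434,242). The lookalikes are purple (310,203), red (438,191) and blue (side view 390,248). Next I'll enlarge the castings and measure the tray and dryer.

```bash
python3 - <<'E'
from h import *
c,im=load("scene0");cv2.imwrite("pics/cr1.png",cv2.resize(im[170:350,220:490],None,fx=2.9,fy=2.9,interpolation=cv2.INTER_CUBIC))
cv2.imwrite("pics/cr3.png",cv2.resize(im[230:420,70:270],None,fx=3,fy=3,interpolation=cv2.INTER_CUBIC))
c2,im2=load("side0");cv2.imwrite("pics/cr2.png",cv2.resize(im2[220:440,320:480],None,fx=2.7,fy=2.7,interpolation=cv2.INTER_CUBIC))
w,_=load("wrist0")
print("tray corners z=.012",onz(w,[(231,149),(387,142),(387,290),(244,293)],.012).round(4))
print("post top .054",onz(w,[(347,107)],.054).round(4))
print("knob top .048",onz(w,[(151,236)],.048).round(4))
for n,p,z in [("wall",(310,235),.02),("lintel",(354,230),.02),("obelisk",(409,213),.02),("stairs",(434,242),.02)]:
    print(n,onz(c,[p],z).round(3))
E
```

```text
tray corners z=.012 [[ 0.5732  0.0518  0.012 ]
 [ 0.7116  0.0578  0.012 ]
 [ 0.718  -0.0826  0.012 ]
 [ 0.578  -0.0858  0.012 ]]
post top .054 [[0.6727 0.0846 0.054 ]]
knob top .048 [[ 0.5091 -0.0188  0.048 ]]
wall [[0.441 0.124 0.02 ]]
lintel [[0.459 0.228 0.02 ]]
obelisk [[0.451 0.375 0.02 ]]
stairs [[0.551 0.396 0.02 ]]
```

View pics/cr1.png

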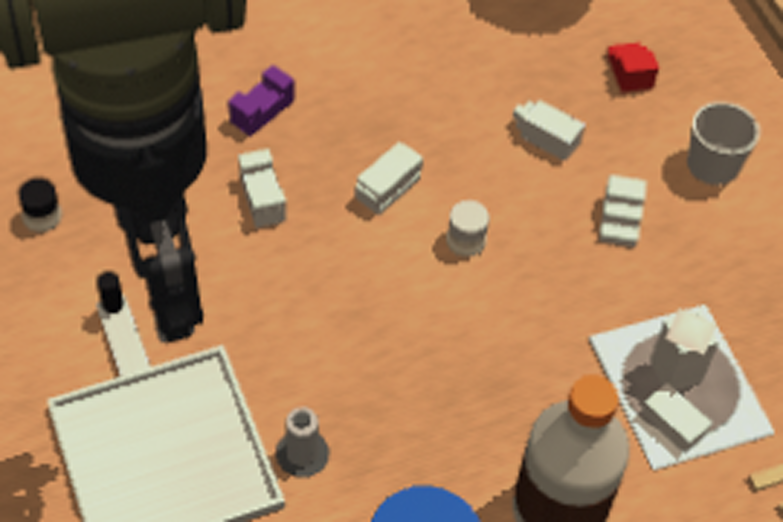

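View pics/cr2.png

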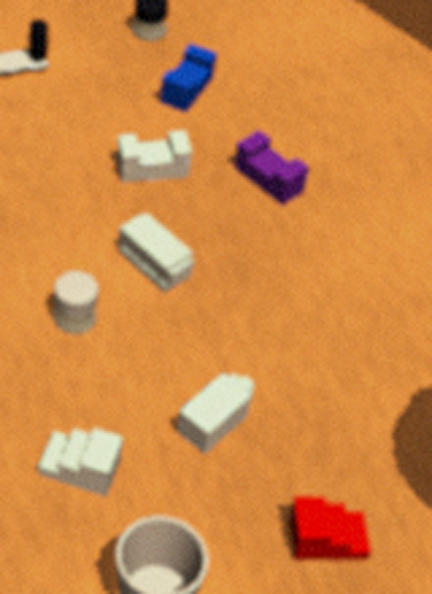

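View pics/cr3.png

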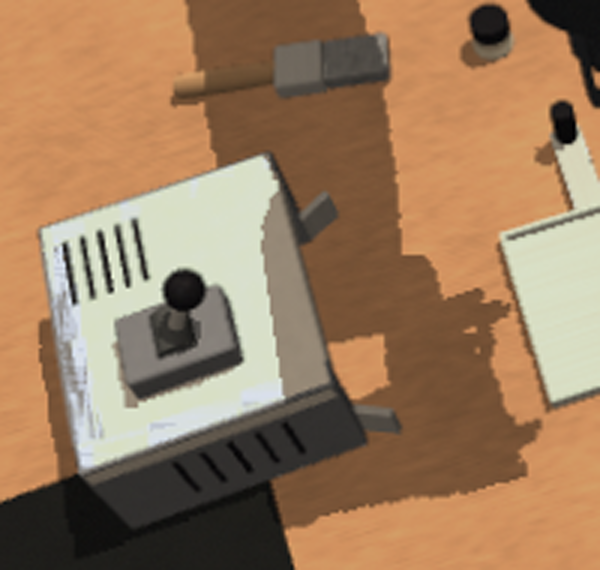

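Four castings are confirmed in the crops: wall (notch), lintel (grooved), obelisk (taper) and stairs. The block on the card at scene (455,313) belongs to the diorama. Now the dryer, switch and bystander positions.

```bash
python3 - <<'E'
from h import *
c,im=load("scene0");s,im2=load("side0")
P=[(84,306.7),(159.3,281.7),(181.7,359.3),(99.3,386.7)]
q=onz(c,P,.1);print("box top bl,fl,fr,br",q.round(4))
for i in range(4): print(np.linalg.norm(q[i]-q[(i+1)%4]).round(4))
print("base cheeks z~0..", onz(c,[(175+7,303),(70+132,230+142)],.08).round(4))
print("toggle knob",onz(c,[(131.3,326.7)],.165).round(4))
for n,p,z in [("pot",(233,237),.035),("pot2",(381,243),.035),("cup",(469,213),.05),("post",(324,313),.054),("glue",(421,311),.17),("tub",(367,356),.07),("brush",(180,250),.01),("knob",(258,268),.048),("card",(455,303),0)]:
    print(n,onz(c,[p],z).round(3))
for n,p,z in [("pot",(376,221),.035),("pot2",(348,325),.035),("post",(268,264),.054),("knob",(334,230),.048),("blue",(390,248),.02),("purple",(421,281),.02),("wall",(377,277),.015),("lintel",(377,312),.015),("ob",(400,371),.015),("st",(350,390),.015)]:
    print("side",n,onz(s,[p],z).round(3))
# fine side view of dryer
cv2.imwrite("pics/cr4.png",cv2.resize(im2[120:290,200:400],None,fx=3.5,fy=3.5,interpolation=cv2.INTER_CUBIC))
E
```

```text
box top bl,fl,fr,br [[ 0.5324 -0.3842  0.1   ]
 [ 0.5195 -0.2259  0.1   ]
 [ 0.7067 -0.2076  0.1   ]
 [ 0.7161 -0.3651  0.1   ]]
0.1589
0.1881
0.1577
0.1847
base cheeks z~0.. [[ 0.572  -0.1905  0.08  ]
 [ 0.7339 -0.1776  0.08  ]]
toggle knob [[ 0.6485 -0.2772  0.165 ]]
pot [[ 0.401 -0.053  0.035]]
pot2 [[0.525 0.27  0.035]]
cup [[0.517 0.499 0.05 ]]
post [[0.67  0.085 0.054]]
glue [[0.781 0.235 0.17 ]]
tub [[0.794 0.133 0.07 ]]
brush [[ 0.38  -0.182  0.01 ]]
knob [[ 0.514 -0.018  0.048]]
card [[0.708 0.378 0.   ]]
side pot [[ 0.398 -0.045  0.035]]
side pot2 [[0.528 0.271 0.035]]
side post [[0.671 0.092 0.054]]
side knob [[ 0.509 -0.01   0.048]]
side blue [[0.384 0.042 0.02 ]]
side purple [[0.344 0.16  0.02 ]]
side wall [[0.435 0.128 0.015]]
side lintel [[0.459 0.229 0.015]]
side ob [[0.45  0.379 0.015]]
side st [[0.549 0.406 0.015]]
```

View pics/cr4.png

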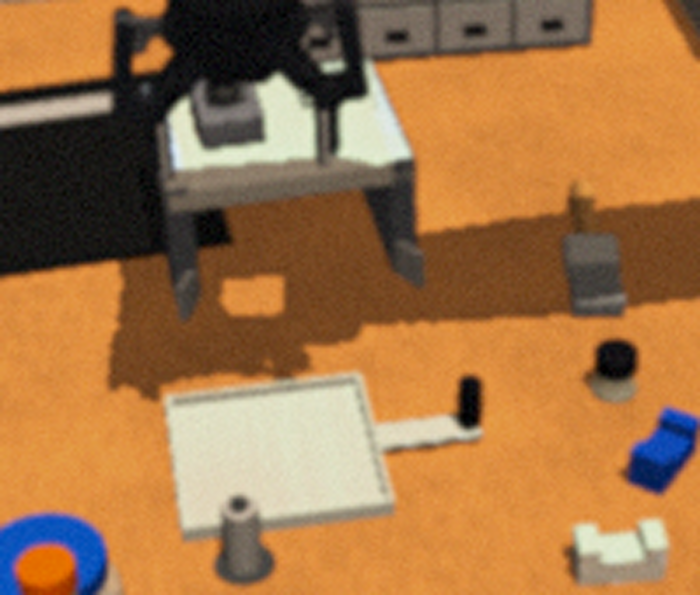

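Everything is consistent: tray centre about (0.645,-0.015), yaw about 2°, knob (0.51,-0.02), and post (0.672,0.085). The box mouth is near (0.613,-0.217) with heading about -85°. I'll grip the handle strip 98 mm from the tray middle, with the jaws across it.

```bash
cat >> h.py <<'E'
def go(x,y,z,yaw):
    """yaw = world heading of tool x (deg), tool pointing down"""
    from scipy.spatial.transform import Rotation as R
    s=get_state();q=s["eef_rot"];r=R.from_quat([q[1],q[2],q[3],q[0]])
    d=r.as_matrix().T@(np.array([x,y,z])-s["eef_pos"])
    t=np.radians(yaw);T=np.c_[[np.cos(t),np.sin(t),0],[np.sin(t),-np.cos(t),0],[0,0,-1]]
    rv=np.degrees((r.inv()*R.from_matrix(T)).as_rotvec())
    print("now",s["eef_pos"].round(4),"yaw",np.degrees(np.arctan2(r.as_matrix()[1,0],r.as_matrix()[0,0])).round(1),"clock",round(s["clock"],2),"| delta tool xyz",d.round(4),"rotvec",rv.round(2))
E
python3 - <<'E'
from h import *
w,_=load("wrist0")
print(onz(w,[(164,226),(200,226),(236,224)],.011).round(4))
go(.547,-.018,.05,92)
E
```

```text
[[ 0.5062 -0.0187  0.011 ]
 [ 0.5398 -0.0187  0.011 ]
 [ 0.5736 -0.0168  0.011 ]]
now [ 0.6495 -0.      0.2303] yaw -0.0 clock 0.15 | delta tool xyz [-0.1022  0.018   0.1805] rotvec [-8.0e-02  7.0e-02 -9.2e+01]
```

Call:
{"name": "arm_command", "arguments": {"increments": [[-0.035,0.006,0,0,0,0,0],[-0.035,0.006,0,0,0,0,0],[-0.033,0.006,0,0,0,0,0],[0,0,0,0,0,-8.5,0],[0,0,0,0,0,-8.5,0],[0,0,0,0,0,-8.5,0],[0,0,0,0,0,-8.5,0],[0,0,0,0,0,-8.5,0],[0,0,0,0,0,-8.5,0],[0,0,0,0,0,-8.5,0],[0,0,0,0,0,-8.5,0],[0,0,0,0,0,-8.5,0]]}}

```text
clock: 1.35
eef_pos: [0.5467, -0.018, 0.2309]
eef_rot: [-0.0, 0.783, 0.621, -0.0]
ft_force: [0.4, 0.6, 0.7]
opening: 0.0851
```

Call:
{"name": "arm_command", "arguments": {"increments": [[0,0,0.03,0,0,-8,0],[0,0,0.03,0,0,-7.5,0],[0,0,0.03,0,0,0,0],[0,0,0.03,0,0,0,0],[0,0,0.02,0,0,0,0],[0,0,0,0,0,0,0]]}}

```text
clock: 1.95
eef_pos: [0.5439, -0.0176, 0.0872]
eef_rot: [-0.003, 0.695, 0.719, -0.002]
ft_force: [0.0, 0.7, 0.4]
opening: 0.0853
```

```bash
python3 - <<'E'
from h import *
go(.547,-.018,.002,92)
c,im=snap("wrist","w1")
E
```

```text
now [ 0.5439 -0.0176  0.0872] yaw 92.0 clock 1.95 | delta tool xyz [-0.0006  0.0037  0.0852] rotvec [-0.45 -0.08  0.  ]
```

View pics/w1.png

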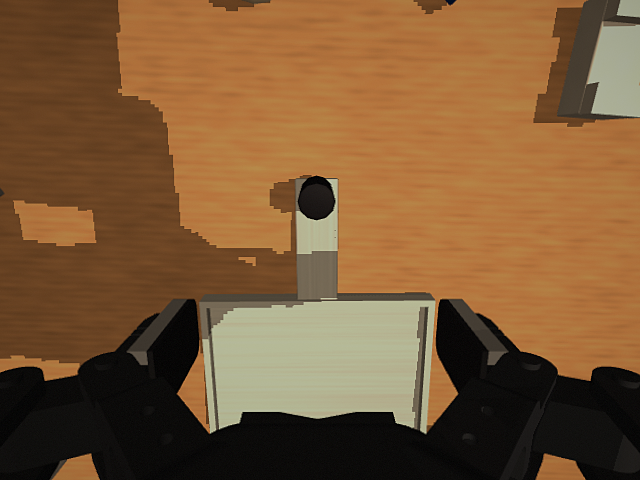

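The strip (px 297–337) is centred between the jaws. I'll descend and grip it.

Call:
{"name": "arm_command", "arguments": {"increments": [[0,0.001,0.03,0,0,0,0],[0,0.001,0.03,0,0,0,0],[0,0,0.02,0,0,0,0],[0,0,0.006,0,0,0,0],[0,0,0,0,0,0,0],[0,0,0,0,0,0,255],[0,0,0,0,0,0,255],[0,0,0,0,0,0,255],[0,0,0,0,0,0,255],[0,0,0,0,0,0,255],[0,0,0,0,0,0,255],[0,0,0,0,0,0,255]], "force": 60}}

```text
clock: 3.2
eef_pos: [0.5495, -0.018, 0.0064]
eef_rot: [0.0, 0.695, 0.719, 0.0]
ft_force: [-2.6, 0.2, 5.8]
opening: 0.0215
```

```bash
python3 - <<'E'
from h import *
go(.547,-.018,.002,92)
print(get_state()["ft_force"],get_state()["opening"])
c,im=snap("wrist","w2")
E
```

```text
now [ 0.5495 -0.018   0.0064] yaw 92.0 clock 3.2 | delta tool xyz [ 0.0001 -0.0025  0.0044] rotvec [0.04 0.   0.01]
[-2.60387316  0.20066795  5.79784997] 0.021494886381800377
```

View pics/w2.png

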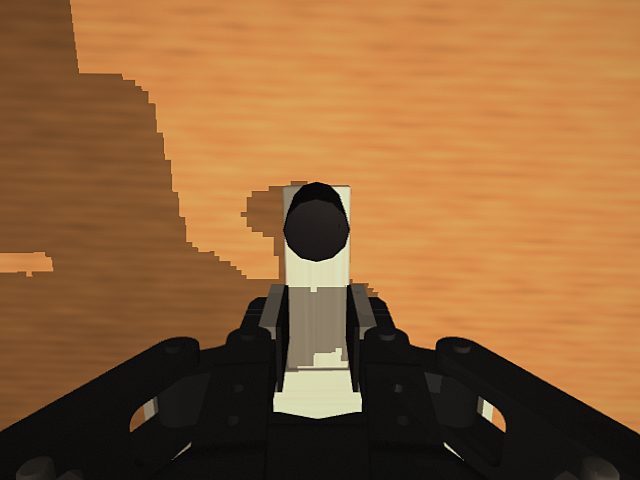

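The strip is gripped (opening 21.5 mm). First I'll close the 16 mm gap to the post, then turn 24° about the post with light pressing and watch the force.

Call:
{"name": "arm_command", "arguments": {"increments": [[0.006,0,0,0,0,0,255],[0.006,0,0,0,0,0,255],[0.005,0,0,0,0,0,255],[0,0,0,0,0,0,255]]}}

```text
clock: 3.65
eef_pos: [0.5495, -0.0008, 0.0064]
eef_rot: [0.001, 0.695, 0.719, 0.001]
ft_force: [-0.5, -2.6, 6.0]
opening: 0.0215
```

Call:
{"name": "arm_command", "arguments": {"increments": [[0.0133,-0.0076,0,0,0,6,255],[0.0133,-0.0076,0,0,0,6,255],[0.0133,-0.0076,0,0,0,6,255],[0.0133,-0.0076,0,0,0,6,255],[0,0,0,0,0,0,255]]}}

```text
clock: 4.15
eef_pos: [0.5255, 0.0572, 0.0063]
eef_rot: [-0.0, 0.829, 0.559, 0.001]
ft_force: [-0.5, 1.0, 5.9]
opening: 0.0216
```

```bash
python3 - <<'E'
from h import *
s=get_state();go(*s["eef_pos"],68)
print(s["ft_force"],s["ft_torque"],s["opening"])
c,im=snap("scene","s1");cv2.imwrite("pics/s1c.png",cv2.resize(im[190:380,200:400],None,fx=3,fy=3,interpolation=cv2.INTER_CUBIC))
E
```

```text
now [0.5255 0.0572 0.0063] yaw 67.9 clock 4.15 | delta tool xyz [0. 0. 0.] rotvec [ 0.07 -0.14 -0.06]
[-0.48193561  1.04156051  5.94693042] [ 0.25598448  0.08754866 -0.43852542] 0.02158280691848778
```

View pics/s1c.png

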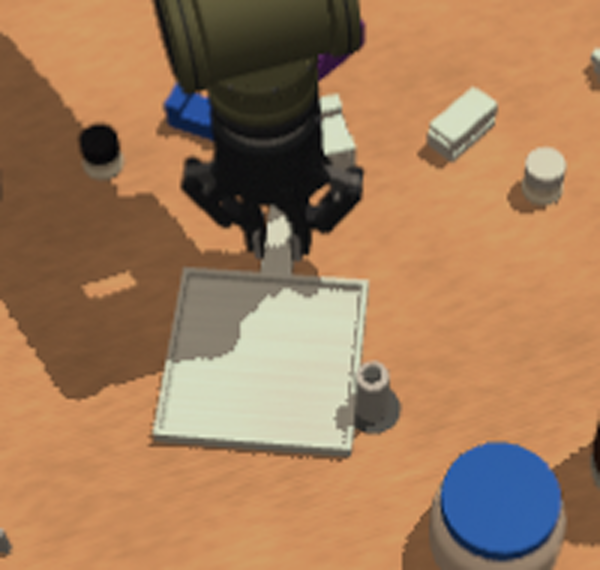

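The tray has turned to about -22° and its side is beside the post. I'll press it a little further and check the force.

Call:
{"name": "arm_command", "arguments": {"increments": [[0.002,0,0,0,0,0,255],[0.002,0,0,0,0,0,255],[0,0,0,0,0,0,255]]}}

```text
clock: 4.5
eef_pos: [0.5257, 0.0578, 0.0062]
eef_rot: [0.0, 0.829, 0.559, -0.002]
ft_force: [-5.7, -9.5, 12.1]
opening: 0.0214
```

Call:
{"name": "arm_command", "arguments": {"increments": [[0.002,0,0,0,0,0,255],[0,0,0,0,0,0,255]]}}

```text
clock: 4.7
eef_pos: [0.526, 0.0589, 0.0061]
eef_rot: [0.0, 0.829, 0.559, -0.003]
ft_force: [-7.7, -11.1, 14.0]
opening: 0.0216
```

Contact is clear: the lateral force rose to 13 N at about 1.1 rad. I'll relax slightly and finish the turn.

Call:
{"name": "arm_command", "arguments": {"increments": [[-0.003,0,0,0,0,0,255],[0.0133,-0.0076,0,0,0,6,255],[0.0133,-0.0076,0,0,0,6,255],[0.0133,-0.0076,0,0,0,6,255],[0,0,0,0,0,0,255]]}}

```text
clock: 5.2
eef_pos: [0.5253, 0.1052, 0.0063]
eef_rot: [-0.0, 0.907, 0.422, 0.001]
ft_force: [-0.8, -0.6, 7.0]
opening: 0.0213
```

Call:
{"name": "arm_command", "arguments": {"increments": [[0.0133,-0.0076,0,0,0,6,255],[0.0133,-0.0076,0,0,0,6,255],[0.0133,-0.0076,0,0,0,6,255],[0.0133,-0.0076,0,0,0,6,255],[0,0,0,0,0,0,255]]}}

```text
clock: 5.7
eef_pos: [0.5456, 0.1629, 0.0063]
eef_rot: [-0.001, 0.975, 0.224, 0.001]
ft_force: [0.5, 0.6, 6.3]
opening: 0.0211
```

Call:
{"name": "arm_command", "arguments": {"increments": [[0.0133,-0.0076,0,0,0,6,255],[0.0133,-0.0076,0,0,0,6,255],[0.0133,-0.0076,0,0,0,6,255],[-0.002,0,0,0,0,0,255],[0,0,0,0,0,0,255]]}}

```text
clock: 6.2
eef_pos: [0.5736, 0.1973, 0.0064]
eef_rot: [-0.001, 0.998, 0.07, 0.002]
ft_force: [1.2, 1.4, 4.5]
opening: 0.0215
```

```bash
python3 - <<'E'
from h import *
s=get_state();go(*s["eef_pos"],5)
print(s["ft_force"],s["ft_torque"],s["opening"])
c,im=snap("scene","s2");cv2.imwrite("pics/s2c.png",cv2.resize(im[180:390,70:420],None,fx=2.2,fy=2.2,interpolation=cv2.INTER_CUBIC))
E
```

```text
now [0.5736 0.1973 0.0064] yaw 8.1 clock 6.2 | delta tool xyz [0. 0. 0.] rotvec [-0.11 -0.21  3.07]
[1.23300598 1.36134187 4.5488179 ] [ 0.27197518 -0.39956145 -0.07706578] 0.02148874356844368
```

View pics/s2c.png

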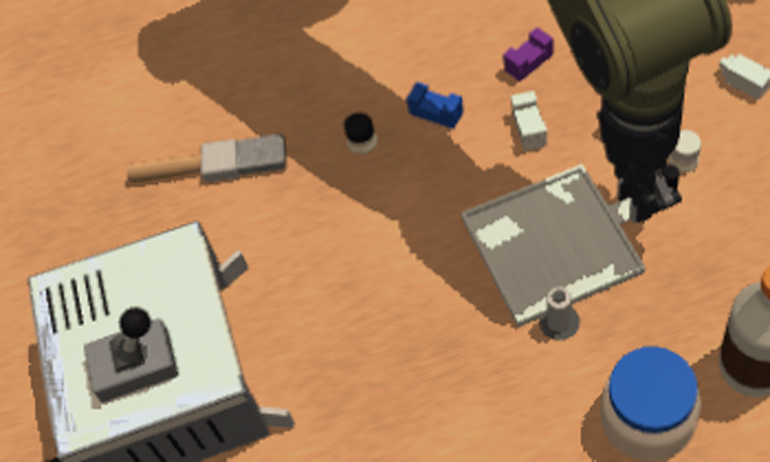

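The turn is done, with the tray at about -82°. Now I'll measure the box more precisely from this unobstructed view.

```bash
python3 - <<'E'
from h import *
c,im=load("s2")
hsv=cv2.cvtColor(im,cv2.COLOR_BGR2HSV)
m=((hsv[...,1]<45)&(hsv[...,2]>150)).astype(np.uint8)*255
m[:, :70]=0; m[:,200:]=0; m[:270]=0;m[400:]=0
m=cv2.morphologyEx(m,cv2.MORPH_CLOSE,np.ones((9,9)))
cs,_=cv2.findContours(m,cv2.RETR_EXTERNAL,cv2.CHAIN_APPROX_NONE)
k=max(cs,key=cv2.contourArea);print(cv2.contourArea(k))
P=onz(c,cv2.convexHull(k).reshape(-1,2)+0.0,.1)[:,:2]
r=cv2.minAreaRect((P*1000).astype(np.float32));print(r,cv2.boxPoints(r))
v=im.copy();cv2.drawContours(v,[k],-1,(0,0,255),1)
b=cv2.boxPoints(r)/1000
px=proj(c,np.c_[b,np.full(4,.1)]);cv2.polylines(v,[px.astype(int)],True,(0,255,0),1)
cv2.imwrite("pics/s2d.png",cv2.resize(v[260:420,60:220],None,fx=4,fy=4,interpolation=cv2.INTER_NEAREST))
E
```

```text
6726.0
((614.2852172851562, -284.0963134765625), (186.33287048339844, 190.2340850830078), 4.769518852233887) [[ 513.53265 -197.05522]
 [ 529.35016 -386.63055]
 [ 715.0378  -371.1374 ]
 [ 699.2203  -181.56207]]
```

View pics/s2d.png

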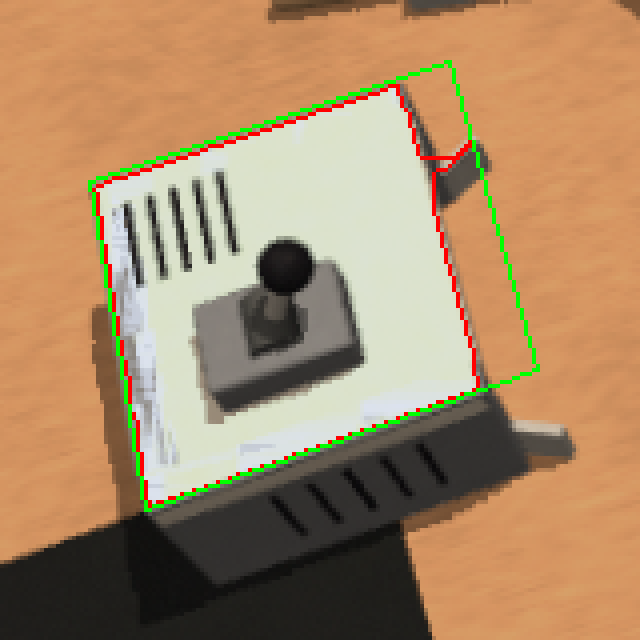

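The box heading is -85.2°, the mouth is at about (0.611,-0.216), and the side edges fit well. I'll align the tray and slide it along the lane to loading position, centre y≈-0.05.

Call:
{"name": "arm_command", "arguments": {"increments": [[0,0,0,0,0,3.1,255],[0.0002,0.015,0,0,0,0,255],[0.0002,0.015,0,0,0,0,255],[0.0002,0.015,0,0,0,0,255],[0.0002,0.015,0,0,0,0,255],[0.0002,0.015,0,0,0,0,255],[0.0002,0.015,0,0,0,0,255],[0.0002,0.015,0,0,0,0,255],[0.0002,0.015,0,0,0,0,255],[0.0002,0.015,0,0,0,0,255],[0.0002,0.015,0,0,0,0,255],[0,0,0,0,0,0,255]]}}

```text
clock: 7.45
eef_pos: [0.5877, 0.0459, 0.0063]
eef_rot: [-0.0, 0.999, 0.043, 0.001]
ft_force: [0.5, -1.8, 7.7]
opening: 0.0217
```

Call:
{"name": "arm_command", "arguments": {"increments": [[0,0,0,0,0,0,60],[0,0,0,0,0,0,0],[0,0,0,0,0,0,0],[0,0,0,0,0,0,0],[0,0,0,0,0,0,0],[0,0,-0.03,0,0,0,0],[0,0,-0.04,0,0,0,0],[0,0,-0.05,0,0,0,0],[0,0,-0.05,0,0,0,0],[0,0,-0.05,0,0,0,0],[0,0,0,0,0,0,0]]}}

```text
clock: 8.55
eef_pos: [0.5915, 0.0467, 0.2356]
eef_rot: [0.0, 0.999, 0.043, 0.008]
ft_force: [0.6, 0.7, 0.6]
opening: 0.0851
```

```bash
python3 - <<'E'
from h import *
s=get_state();go(.47,.18,.3,5)
print(s["ft_force"],s["opening"])
c,im=snap("wrist","w3")
c,im=snap("scene","s3")
E
```

```text
now [0.5915 0.0467 0.2356] yaw 4.9 clock 8.55 | delta tool xyz [-0.1086 -0.1432 -0.0664] rotvec [ 0.09 -0.95 -0.08]
[0.56284744 0.67261765 0.64993805] 0.08507237521589878
```

View pics/w3.png

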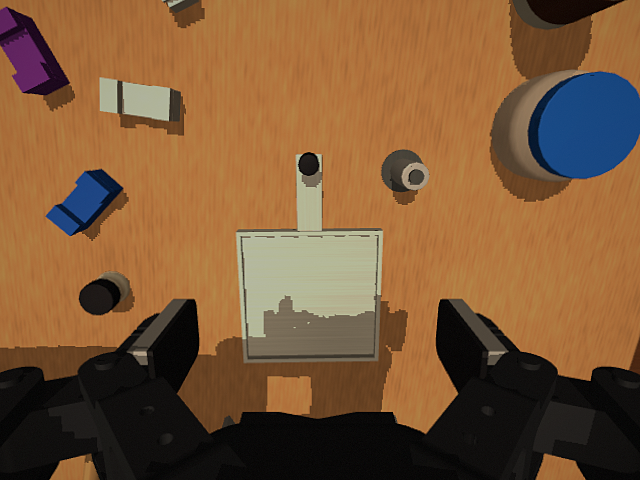

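View pics/s3.png

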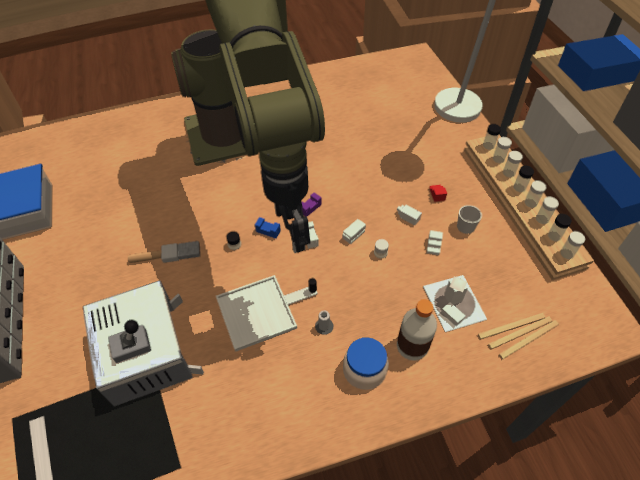

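The tray sits straight in the lane (wrist view corners (237,231)–(383,358)) and the castings are undisturbed. I'll move up for a look down at all four.

Call:
{"name": "arm_command", "arguments": {"increments": [[-0.032,-0.021,-0.028,0,0,0,0],[-0.032,-0.021,-0.028,0,0,0,0],[-0.032,-0.02,-0.028,0,0,0,0],[0,0,0,0,0,0,0],[0,0,0,0,0,0,0]]}}

```text
clock: 9.15
eef_pos: [0.4855, 0.1004, 0.308]
eef_rot: [0.0, 0.999, 0.043, -0.001]
ft_force: [0.3, 0.3, -1.6]
opening: 0.0857
```

```bash
python3 - <<'E'
from h import *
w,_=load("w3")
q=onz(w,[(237,231),(382,230),(380,358),(243,362)],.012);print("tray",q.round(4),q.mean(0).round(4))
print("knob",onz(w,[(309,163)],.048).round(4))
s=get_state();print(s["eef_pos"].round(4),s["joint_velocities"].round(3))
c,im=snap("wrist","w4")
E
```

```text
tray [[ 0.5221  0.0158  0.012 ]
 [ 0.6597  0.028   0.012 ]
 [ 0.6751 -0.1087  0.012 ]
 [ 0.5331 -0.1241  0.012 ]] [ 0.5975 -0.0472  0.012 ]
knob [[0.5851 0.0876 0.048 ]]
[0.4855 0.1004 0.308 ] [-0.018  0.04   0.012 -0.001 -0.003 -0.001]
```

View pics/w4.png

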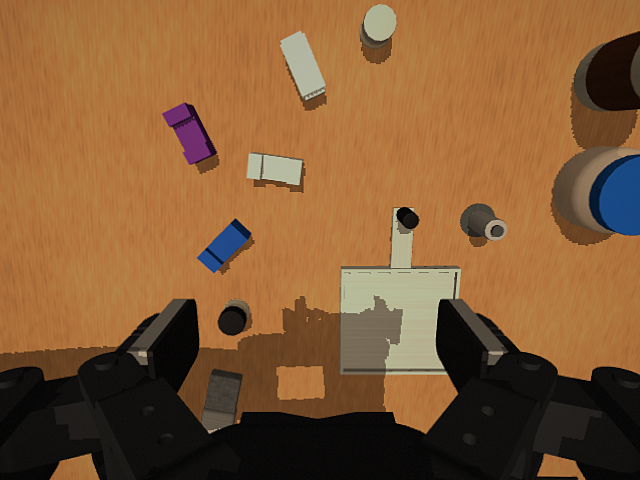

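Wall at (275,169) and lintel at (303,67), both white and distinct from purple (190,134) and blue (225,246). Measuring them.

```bash
cat >> h.py <<'E'
def loc(c,im,px,z,thr=150,half=60,name=None):
    """white thing near px; rectangle of its outline cast on plane z"""
    hsv=cv2.cvtColor(im,cv2.COLOR_BGR2HSV)
    m=((hsv[...,1]<70)&(hsv[...,2]>thr)).astype(np.uint8)*255
    w=np.zeros_like(m);x,y=px;w[max(0,y-half):y+half,max(0,x-half):x+half]=255;m&=w
    m=cv2.morphologyEx(m,cv2.MORPH_CLOSE,np.ones((3,3)))
    cs,_=cv2.findContours(m,cv2.RETR_EXTERNAL,cv2.CHAIN_APPROX_NONE)
    cs=[k for k in cs if cv2.contourArea(k)>40]
    k=min(cs,key=lambda k:-cv2.pointPolygonTest(k,(float(x),float(y)),True))
    P=onz(c,k.reshape(-1,2)+0.0,z)[:,:2]*1000
    r=cv2.minAreaRect(P.astype(np.float32));b=cv2.boxPoints(r)
    e=[b[1]-b[0],b[2]-b[1]];L=max(e,key=np.linalg.norm)
    print(name,"centre",(np.array(r[0])/1000).round(4),"size mm",np.round(sorted(r[1]),1),"long axis deg",round(np.degrees(np.arctan2(L[1],L[0]))%180,1))
    v=im.copy();cv2.drawContours(v,[k],-1,(0,0,255),1)
    cv2.polylines(v,[proj(c,np.c_[b/1000,np.full(4,z)]).round().astype(int)],True,(0,255,0),1)
    return v[max(0,y-half):y+half,max(0,x-half):x+half]
E
python3 - <<'E'
from h import *
c,im=load("w4")
a=loc(c,im,(275,169),.029,name="wall");b=loc(c,im,(303,67),.028,name="lintel")
cv2.imwrite("pics/l4.png",cv2.resize(np.hstack([a,b]),None,fx=3.3,fy=3.3,interpolation=cv2.INTER_NEAREST))
E
```

```text
wall centre [0.4382 0.1255] size mm [26.4 56. ] long axis deg 177.0
lintel centre [0.4608 0.2279] size mm [26.2 59.2] long axis deg 119.0
```

View pics/l4.png

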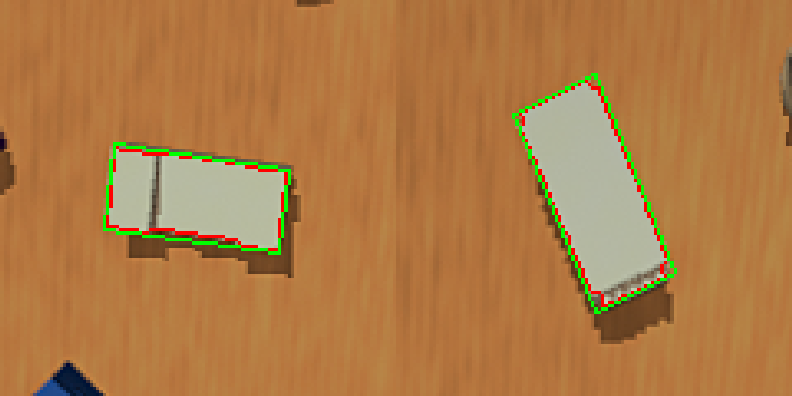

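The sizes match exactly (56×26 and 60×26). I'll approach the wall with the jaws across its thickness.

```bash
python3 - <<'E'
from h import *
go(.4382,.1255,.10,87)
E
```

```text
now [0.4855 0.1    0.3069] yaw 4.9 clock 9.2 | delta tool xyz [-0.0443 -0.0295  0.2071] rotvec [ -0.12   0.17 -82.08]
```

Call:
{"name": "arm_command", "arguments": {"increments": [[-0.022,-0.015,0.04,0,0,0,80],[-0.022,-0.0145,0.04,0,0,0,80],[0,0,0.02,0,0,-8.2,80],[0,0,0.02,0,0,-8.2,80],[0,0,0.02,0,0,-8.2,80],[0,0,0.02,0,0,-8.2,80],[0,0,0.02,0,0,-8.2,80],[0,0,0.02,0,0,-8.2,80],[0,0,0.007,0,0,-8.2,80],[0,0,0,0,0,-8.2,80],[0,0,0,0,0,-8.2,80],[0,0,0,0,0,-8.2,80]]}}

```text
clock: 10.4
eef_pos: [0.4384, 0.1248, 0.0991]
eef_rot: [-0.002, 0.724, 0.689, -0.003]
ft_force: [-1.2, -0.9, -0.9]
opening: 0.0585
```

Call:
{"name": "arm_command", "arguments": {"increments": [[0,0,0,0,0,0,80],[0,0,0,0,0,0,80]]}}

```text
clock: 10.6
eef_pos: [0.4389, 0.1252, 0.1004]
eef_rot: [-0.001, 0.727, 0.686, -0.002]
ft_force: [0.7, 0.2, 0.2]
opening: 0.0589
```

```bash
python3 - <<'E'
from h import *
go(.4382,.1255,.010,87)
c,im=snap("wrist","w5");print(get_state()["opening"])
E
```

```text
now [0.4389 0.1252 0.1004] yaw 86.7 clock 10.6 | delta tool xyz [ 0.0003 -0.0004  0.0904] rotvec [-0.21  0.05 -0.31]
0.05845505717038711
```

View pics/w5.png

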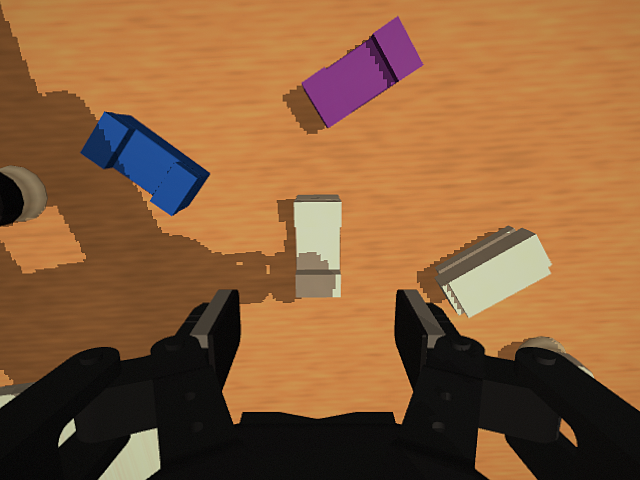

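The wall is centred between the jaws (px 295–341). Descend, grip and lift.

Call:
{"name": "arm_command", "arguments": {"increments": [[0,0,0.04,0,0,0,80],[0,0,0.035,0,0,0,80],[0,0,0.015,0,0,0,80],[0,0,0,0,0,0,80],[0,0,0,0,0,0,255],[0,0,0,0,0,0,255],[0,0,0,0,0,0,255],[0,0,0,0,0,0,255],[0,0,-0.02,0,0,0,255],[0,0,-0.04,0,0,0,255],[0,0,-0.04,0,0,0,255],[0,0,0,0,0,0,255]], "force": 60}}

```text
clock: 11.85
eef_pos: [0.4442, 0.1265, 0.1192]
eef_rot: [0.004, 0.726, 0.688, 0.005]
ft_force: [0.2, 0.7, -1.2]
opening: 0.0243
```

```bash
python3 - <<'E'
from h import *
s=get_state();print(s["opening"],s["ft_force"])
go(.632,-.0765,.11,5)
c,im=snap("wrist","w6")
E
```

```text
0.024338745796283343 [ 0.17035304  0.68905047 -1.20910863]
now [0.4442 0.1265 0.1192] yaw 86.9 clock 11.85 | delta tool xyz [-0.1926  0.1984  0.0112] rotvec [ 0.49 -0.65 81.9 ]
```

View pics/w6.png

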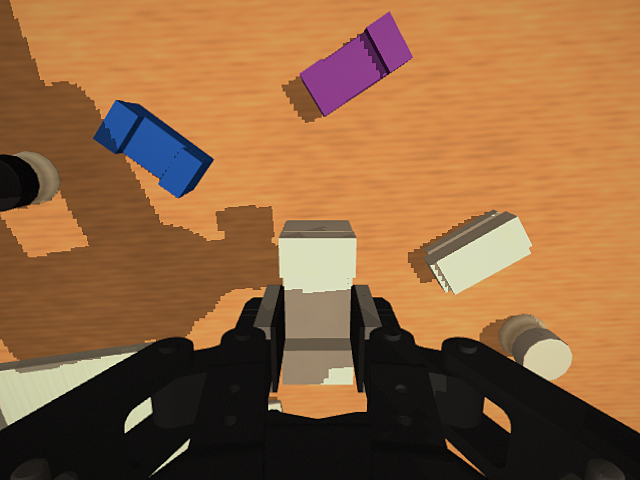

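The wall is held (24.3 mm opening). Carry it over the tray cell and turn.

Call:
{"name": "arm_command", "arguments": {"increments": [[-0.0318,0.034,0,0,0,0,255],[-0.0318,0.034,0,0,0,0,255],[-0.0318,0.034,0,0,0,0,255],[-0.0318,0.034,0,0,0,0,255],[-0.0318,0.034,0,0,0,0,255],[-0.0318,0.034,0,0,0,0,255],[0,0,0,0,0,8.2,255],[0,0,0,0,0,8.2,255],[0,0,0,0,0,8.2,255],[0,0,0,0,0,8.2,255],[0,0,0,0,0,8.2,255],[0,0,0,0,0,8.2,255]]}}

```text
clock: 13.1
eef_pos: [0.6319, -0.0756, 0.11]
eef_rot: [-0.001, 0.947, 0.32, -0.001]
ft_force: [-0.1, 0.7, -1.3]
opening: 0.0237
```

Call:
{"name": "arm_command", "arguments": {"increments": [[0,0,0,0,0,8.2,255],[0,0,0,0,0,8.2,255],[0,0,0,0,0,8.2,255],[0,0,0,0,0,8.2,255],[0,0,0,0,0,0,255],[0,0,0,0,0,0,255],[0,0,0,0,0,0,255]]}}

```text
clock: 13.8
eef_pos: [0.6327, -0.0757, 0.1115]
eef_rot: [-0.0, 0.999, 0.044, -0.001]
ft_force: [0.4, -0.3, -0.3]
opening: 0.0233
```

```bash
python3 - <<'E'
from h import *
s=get_state();print(s["opening"],s["ft_force"])
go(.632,-.0765,.016,5)
E
```

```text
0.02334001589864516 [ 0.40056442 -0.34113751 -0.27666451]
now [ 0.6327 -0.0757  0.1115] yaw 5.0 clock 13.8 | delta tool xyz [-0.0007  0.0007  0.0955] rotvec [-0.02  0.06  0.01]
```

Call:
{"name": "arm_command", "arguments": {"increments": [[0,0,0.04,0,0,0,255],[0,0,0.035,0,0,0,255],[0,0,0.015,0,0,0,255],[0,0,0.005,0,0,0,255],[0,0,0,0,0,0,255]]}}

```text
clock: 14.3
eef_pos: [0.6338, -0.0759, 0.0183]
eef_rot: [0.0, 0.999, 0.043, 0.0]
ft_force: [0.6, 0.5, -1.0]
opening: 0.0235
```

```bash
python3 - <<'E'
from h import *
s=get_state();print(s["opening"],s["ft_force"],s["eef_pos"])
c,im=snap("wrist","w7")
E
```

```text
0.023545209733066834 [ 0.62336829  0.52204436 -1.02539927] [ 0.63377186 -0.07585826  0.01828743]
```

View pics/w7.png

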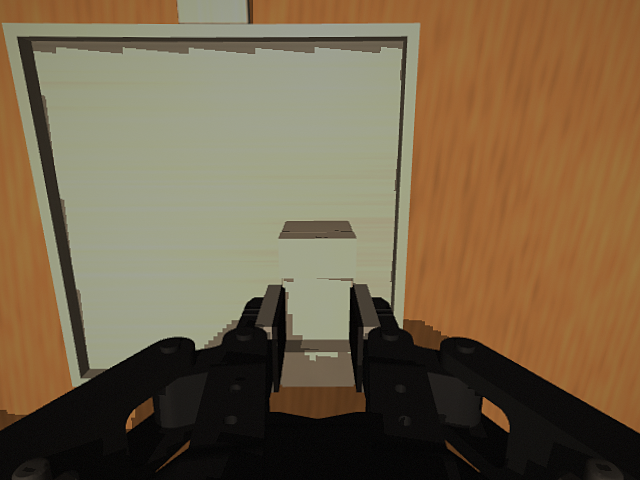

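Call:
{"name": "arm_command", "arguments": {"increments": [[0,0,0,0,0,0,80],[0,0,0,0,0,0,80],[0,0,0,0,0,0,80],[0,0,0,0,0,0,80],[0,0,-0.04,0,0,0,80],[0,0,-0.04,0,0,0,80],[-0.018,-0.0397,-0.02,0,0,0,80],[-0.018,-0.0397,0,0,0,0,80],[-0.018,-0.0397,0,0,0,0,80],[-0.018,-0.0397,0,0,0,0,80],[-0.018,-0.0397,0,0,0,0,80],[-0.018,-0.0397,0,0,0,0,80]]}}

```text
clock: 15.55
eef_pos: [0.5042, 0.1536, 0.1175]
eef_rot: [-0.0, 0.999, 0.043, 0.0]
ft_force: [0.5, 1.0, -0.6]
opening: 0.0584
```

Call:
{"name": "arm_command", "arguments": {"increments": [[-0.018,-0.0397,0,0,0,0,80],[-0.018,-0.0397,0,0,0,0,80],[0,0,0,0,0,-8,80],[0,0,0,0,0,-8,80],[0,0,0,0,0,-8,80],[0,0,0,0,0,0,80],[0,0,0,0,0,0,80],[0,0,0,0,0,0,80]]}}

```text
clock: 16.35
eef_pos: [0.4626, 0.2282, 0.1173]
eef_rot: [-0.0, 0.969, 0.248, -0.0]
ft_force: [0.7, -0.4, -0.3]
opening: 0.0584
```

```bash
python3 - <<'E'
from h import *
go(.4608,.2279,.010,29)
c,im=snap("wrist","w8")
s,i2=snap("scene","s8");cv2.imwrite("pics/s8c.png",cv2.resize(i2[160:380,190:460],None,fx=2.9,fy=2.7,interpolation=cv2.INTER_CUBIC))
E
```

```text
now [0.4626 0.2282 0.1173] yaw 28.8 clock 16.35 | delta tool xyz [-0.0017 -0.0006  0.1073] rotvec [-0.    0.   -0.22]
```

View pics/w8.png

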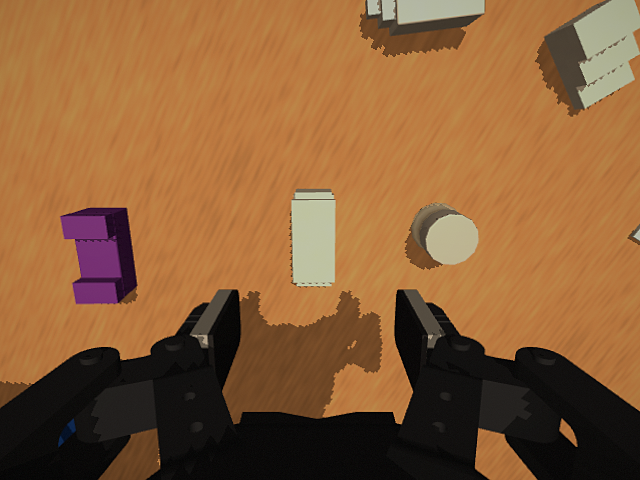

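View pics/s8c.png

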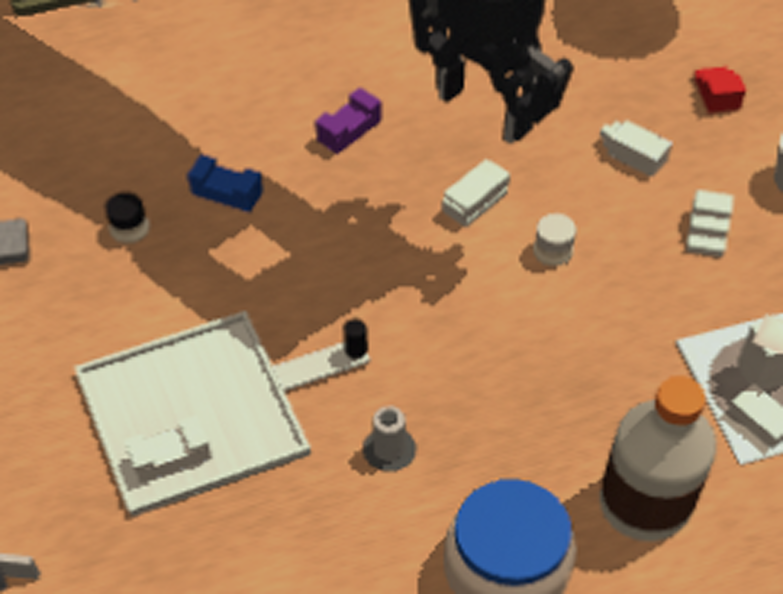

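The wall is upright on the tray. The lintel is between the jaws (px 292–335), clear of the white pot at (450,238). Descend and grip.

Call:
{"name": "arm_command", "arguments": {"increments": [[-0.0015,0,0.045,0,0,0,80],[0,0,0.04,0,0,0,80],[0,0,0.022,0,0,0,80],[0,0,0,0,0,0,80],[0,0,0,0,0,0,255],[0,0,0,0,0,0,255],[0,0,0,0,0,0,255],[0,0,0,0,0,0,255],[0,0,-0.02,0,0,0,255],[0,0,-0.04,0,0,0,255],[0,0,-0.04,0,0,0,255],[0,0,0,0,0,0,255]], "force": 60}}

```text
clock: 17.65
eef_pos: [0.4656, 0.2293, 0.1177]
eef_rot: [-0.001, 0.968, 0.25, 0.007]
ft_force: [0.6, 0.6, 0.5]
opening: 0.0242
```

Call:
{"name": "arm_command", "arguments": {"increments": [[0,0,0,0,0,0,255],[0,0,0,0,0,0,255]]}}

```text
clock: 17.85
eef_pos: [0.4602, 0.2272, 0.1091]
eef_rot: [0.0, 0.968, 0.25, -0.001]
ft_force: [-0.0, -0.3, -1.3]
opening: 0.0238
```

```bash
python3 - <<'E'
from h import *
s=get_state();print(s["opening"],s["ft_force"])
go(.568,-.082,.11,5)
c,im=snap("wrist","w9")
E
```

```text
0.02384148243883606 [-0.03803521 -0.28609984 -1.27008506]
now [0.4602 0.2272 0.1091] yaw 28.9 clock 17.85 | delta tool xyz [-0.0551  0.3228 -0.0009] rotvec [1.00e-02 1.30e-01 2.39e+01]
```

View pics/w9.png

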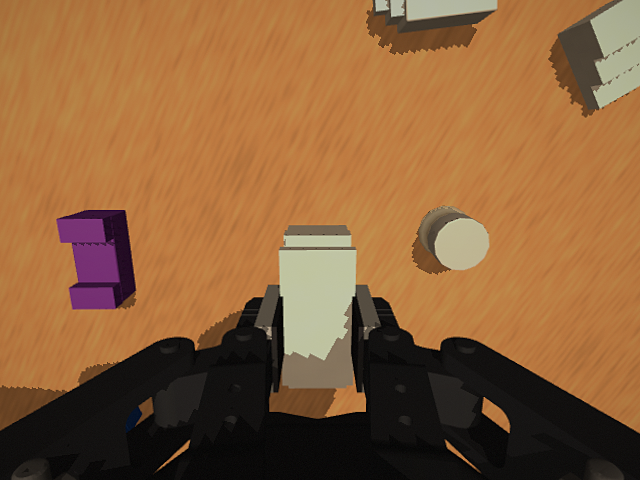

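Lintel held. Carry it to the tray cell on the box/robot side.

Call:
{"name": "arm_command", "arguments": {"increments": [[-0.0069,0.0404,0,0,0,0,255],[-0.0069,0.0404,0,0,0,0,255],[-0.0069,0.0404,0,0,0,0,255],[-0.0069,0.0404,0,0,0,0,255],[-0.0069,0.0404,0,0,0,0,255],[-0.0069,0.0404,0,0,0,0,255],[-0.0069,0.0404,0,0,0,0,255],[-0.0069,0.0404,0,0,0,0,255],[0,0,0,0,0,8,255],[0,0,0,0,0,8,255],[0,0,0,0,0,7.9,255],[0,0,0,0,0,0,255]]}}

```text
clock: 19.1
eef_pos: [0.5679, -0.0819, 0.1081]
eef_rot: [-0.001, 0.999, 0.044, -0.002]
ft_force: [-0.3, 0.2, -0.7]
opening: 0.024
```

Call:
{"name": "arm_command", "arguments": {"increments": [[0,0,0,0,0,0,255],[0,0,0,0,0,0,255]]}}

```text
clock: 19.3
eef_pos: [0.5687, -0.0818, 0.1095]
eef_rot: [-0.0, 0.999, 0.045, -0.001]
ft_force: [-1.8, -0.2, -0.9]
opening: 0.0245
```

```bash
python3 - <<'E'
from h import *
s=get_state();print(s["opening"],s["ft_force"])
go(.568,-.082,.016,5)
c,im=snap("wrist","w10")
E
```

```text
0.024511622879425782 [-1.80180942 -0.21576446 -0.92262448]
now [ 0.5687 -0.0818  0.1095] yaw 5.1 clock 19.3 | delta tool xyz [-0.0006  0.0002  0.0935] rotvec [-0.03  0.07  0.12]
```

View pics/w10.png

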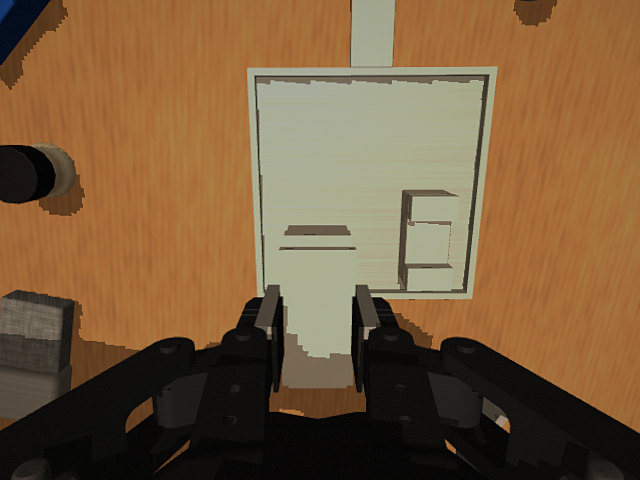

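Call:
{"name": "arm_command", "arguments": {"increments": [[0,0,0.04,0,0,0,255],[0,0,0.035,0,0,0,255],[0,0,0.0185,0,0,0,255],[0,0,0,0,0,0,255],[0,0,0,0,0,0,255],[0,0,0,0,0,0,80],[0,0,0,0,0,0,80],[0,0,0,0,0,0,80],[0,0,0,0,0,0,80],[0,0,-0.04,0,0,0,80],[0,0,-0.04,0,0,0,80],[0,0,-0.04,0,0,0,80]]}}

```text
clock: 20.55
eef_pos: [0.5687, -0.0819, 0.1379]
eef_rot: [-0.0, 0.999, 0.044, -0.0]
ft_force: [0.4, -0.6, 1.1]
opening: 0.0587
```

Call:
{"name": "arm_command", "arguments": {"increments": [[-0.005,-0.043,-0.007,0,0,0,80],[-0.005,-0.043,-0.007,0,0,0,80],[-0.005,-0.043,-0.007,0,0,0,80],[-0.005,-0.043,-0.007,0,0,0,80],[-0.005,-0.043,-0.007,0,0,0,80],[-0.005,-0.043,-0.007,0,0,0,80],[-0.005,-0.043,-0.007,0,0,0,80],[-0.005,-0.043,-0.007,0,0,0,80],[-0.005,-0.043,-0.007,0,0,0,80],[0,0,0,0,0,0,80],[0,0,0,0,0,0,80],[0,0,0,0,0,0,80]]}}

```text
clock: 21.75
eef_pos: [0.4905, 0.2987, 0.1994]
eef_rot: [0.0, 0.999, 0.043, -0.0]
ft_force: [0.2, -0.2, 0.3]
opening: 0.0583
```

```bash
python3 - <<'E'
from h import *
go(.451,.377,.1,5)
c,im=snap("wrist","w11")
s,i2=snap("scene","s11");cv2.imwrite("pics/s11c.png",cv2.resize(i2[160:380,190:460],None,fx=2.9,fy=2.7,interpolation=cv2.INTER_CUBIC))
E
```

```text
now [0.4905 0.2987 0.1994] yaw 5.0 clock 21.75 | delta tool xyz [-0.0325 -0.0815  0.0993] rotvec [ 0.04  0.04 -0.04]
```

View pics/w11.png

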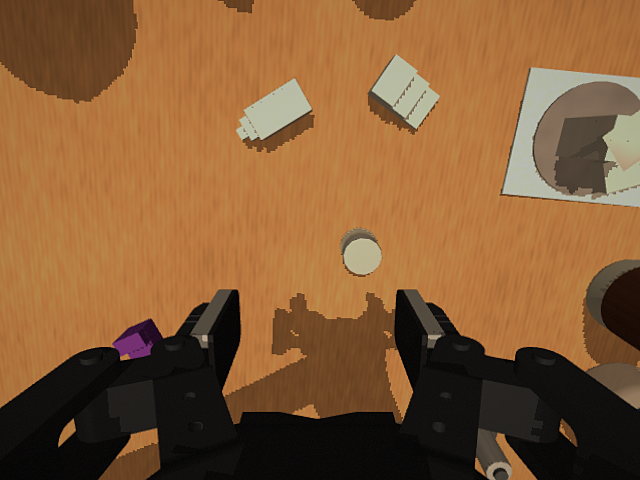

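View pics/s11c.png

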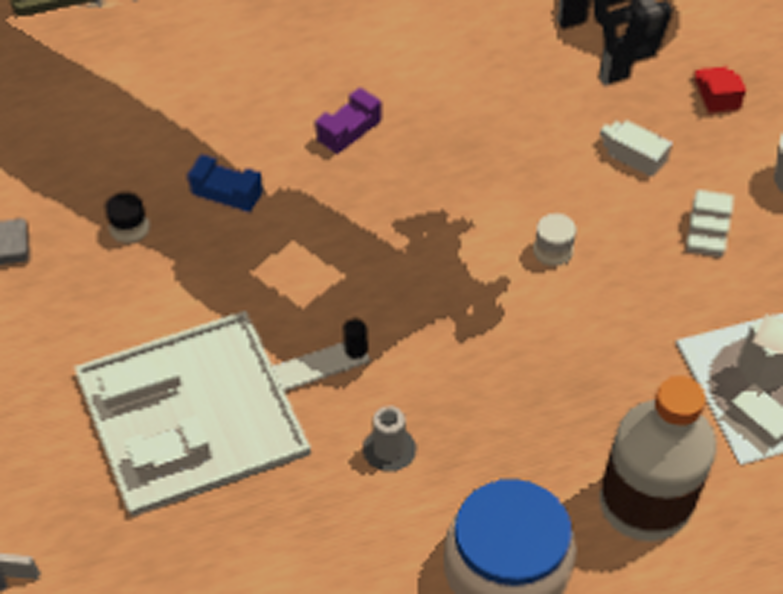

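Both placed castings sit on the tray. Now the obelisk at (275,108), taper to the lower left, and the stairs at (404,93).

```bash
python3 - <<'E'
from h import *
c,im=load("w11")
a=loc(c,im,(279,108),.026,name="obelisk");b=loc(c,im,(404,93),.019,name="stairs@.019")
loc(c,im,(404,93),.028,name="stairs@.028")
cv2.imwrite("pics/l11.png",cv2.resize(np.hstack([a,b]),None,fx=3.3,fy=3.3,interpolation=cv2.INTER_NEAREST))
E
```

```text
obelisk centre [0.4485 0.3748] size mm [25.2 58.3] long axis deg 34.9
stairs@.019 centre [0.5508 0.3997] size mm [33.2 46.1] long axis deg 149.4
stairs@.028 centre [0.549  0.3987] size mm [32.3 44.8] long axis deg 149.4
```

View pics/l11.png

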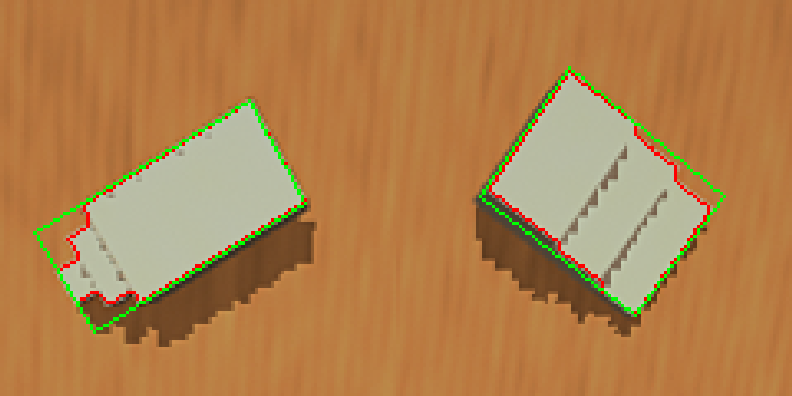

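Sizes agree (58×25 and 46×~31). Obelisk next: jaw heading -55°, gripped slightly towards its blunt end.

Call:
{"name": "arm_command", "arguments": {"increments": [[-0.016,-0.041,0,0,0,0,80],[-0.016,-0.0405,0,0,0,0,80],[0,0,0.02,0,0,8,80],[0,0,0.02,0,0,8,80],[0,0,0.02,0,0,8,80],[0,0,0.02,0,0,8,80],[0,0,0.015,0,0,8,80],[0,0,0,0,0,8,80],[0,0,0,0,0,8,80],[0,0,0,0,0,4,80],[0,0,0,0,0,0,80],[0,0,0,0,0,0,80]]}}

```text
clock: 23.05
eef_pos: [0.4519, 0.3771, 0.1047]
eef_rot: [0.0, 0.887, -0.462, -0.0]
ft_force: [0.1, 0.3, -0.7]
opening: 0.0585
```

```bash
python3 - <<'E'
from h import *
go(.4517,.377,.01,-55)
c,im=snap("wrist","w12")
E
```

```text
now [0.4519 0.3771 0.1047] yaw -55.0 clock 23.05 | delta tool xyz [-0.      0.0002  0.0947] rotvec [ 0.02 -0.    0.01]
```

View pics/w12.png

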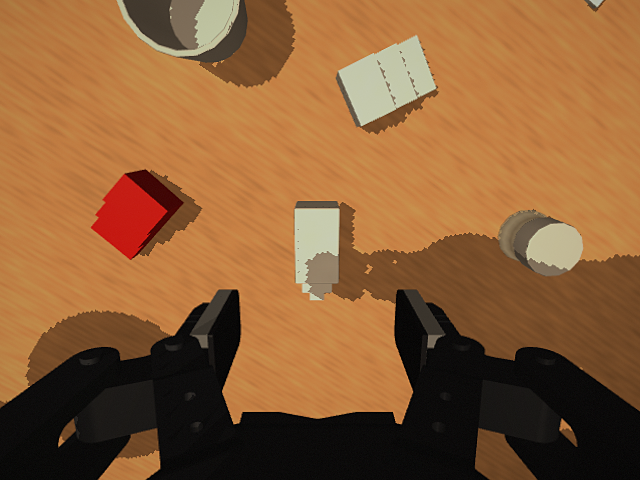

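The obelisk is centred (px 295–339) with the red lookalike well aside. Descend, grip and lift.

Call:
{"name": "arm_command", "arguments": {"increments": [[0,0,0.04,0,0,0,80],[0,0,0.038,0,0,0,80],[0,0,0.017,0,0,0,80],[0,0,0,0,0,0,80],[0,0,0,0,0,0,255],[0,0,0,0,0,0,255],[0,0,0,0,0,0,255],[0,0,0,0,0,0,255],[0,0,-0.02,0,0,0,255],[0,0,-0.04,0,0,0,255],[0,0,-0.04,0,0,0,255],[0,0,0,0,0,0,255]]}}

```text
clock: 24.3
eef_pos: [0.4554, 0.3807, 0.1177]
eef_rot: [-0.006, 0.887, -0.462, 0.003]
ft_force: [0.7, 0.6, 0.3]
opening: 0.0244
```

Call:
{"name": "arm_command", "arguments": {"increments": [[0,0,0,0,0,0,255],[0,0,0,0,0,0,255]]}}

```text
clock: 24.5
eef_pos: [0.4506, 0.3773, 0.1084]
eef_rot: [0.001, 0.887, -0.462, -0.001]
ft_force: [-0.5, 0.1, -1.1]
opening: 0.0245
```

```bash
python3 - <<'E'
from h import *
s=get_state();print(s["opening"],s["ft_force"])
go(.563,-.018,.11,5)
E
```

```text
0.02451562614326983 [-0.52328919  0.12433808 -1.05259715]
now [0.4506 0.3773 0.1084] yaw -55.0 clock 24.5 | delta tool xyz [ 0.3883  0.1347 -0.0013] rotvec [  0.13   0.07 -60.  ]
```

Call:
{"name": "arm_command", "arguments": {"increments": [[0.0431,0.015,0,0,0,0,255],[0.0431,0.015,0,0,0,0,255],[0.0431,0.015,0,0,0,0,255],[0.0431,0.015,0,0,0,0,255],[0.0431,0.015,0,0,0,0,255],[0.0431,0.015,0,0,0,0,255],[0.0431,0.015,0,0,0,0,255],[0.0431,0.015,0,0,0,0,255],[0.0431,0.015,0,0,0,0,255],[0,0,0,0,0,-8,255],[0,0,0,0,0,-8,255],[0,0,0,0,0,-8,255]]}}

```text
clock: 25.7
eef_pos: [0.5619, -0.0177, 0.1072]
eef_rot: [0.0, 0.964, -0.265, -0.002]
ft_force: [0.3, 0.3, -0.4]
opening: 0.0244
```

Call:
{"name": "arm_command", "arguments": {"increments": [[0,0,0,0,0,-8,255],[0,0,0,0,0,-8,255],[0,0,0,0,0,-8,255],[0,0,0,0,0,-8,255],[0,0,0,0,0,-4,255],[0,0,0,0,0,0,255],[0,0,0,0,0,0,255],[0,0,0,0,0,0,255]]}}

```text
clock: 26.5
eef_pos: [0.5629, -0.0171, 0.1089]
eef_rot: [-0.0, 0.999, 0.043, -0.001]
ft_force: [-0.3, -0.5, -0.7]
opening: 0.0242
```

```bash
python3 - <<'E'
from h import *
s=get_state();print(s["opening"],s["ft_force"])
go(.563,-.018,.016,5)
c,im=snap("wrist","w13")
E
```

```text
0.024168744876204667 [-0.25945361 -0.51755817 -0.71338062]
now [ 0.5629 -0.0171  0.1089] yaw 4.9 clock 26.5 | delta tool xyz [0.0002 0.0009 0.0929] rotvec [-0.02  0.09 -0.06]
```

View pics/w13.png

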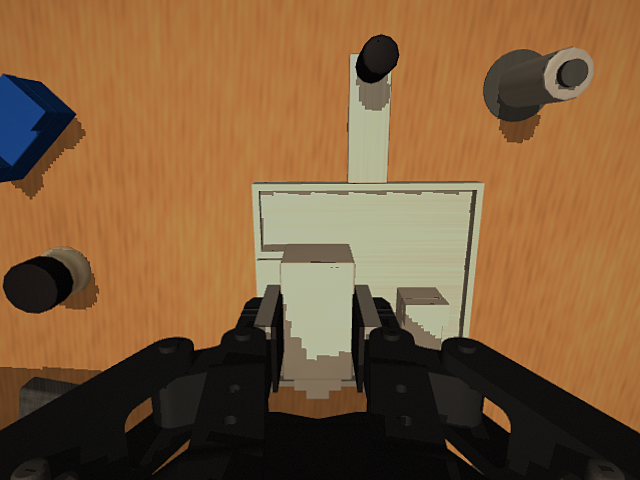

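Held well. The grip is off-centre, so I'll shift 3 mm towards the handle to keep clear of the lintel, then lower and release.

Call:
{"name": "arm_command", "arguments": {"increments": [[0,-0.003,0.04,0,0,0,255],[0,0,0.035,0,0,0,255],[0,0,0.018,0,0,0,255],[0,0,0,0,0,0,255],[0,0,0,0,0,0,255],[0,0,0,0,0,0,80],[0,0,0,0,0,0,80],[0,0,0,0,0,0,80],[0,0,0,0,0,0,80],[0,0,-0.04,0,0,0,80],[0,0,-0.04,0,0,0,80],[0,0,-0.02,0,0,0,80]]}}

```text
clock: 27.75
eef_pos: [0.5638, -0.0146, 0.1194]
eef_rot: [0.0, 0.999, 0.043, 0.001]
ft_force: [0.4, -0.2, -0.4]
opening: 0.0586
```

```bash
python3 - <<'E'
from h import *
go(.549,.330,.15,5)
s,i2=snap("scene","s14");cv2.imwrite("pics/s14c.png",cv2.resize(i2[160:380,190:460],None,fx=2.9,fy=2.7,interpolation=cv2.INTER_CUBIC))
E
```

```text
now [ 0.5638 -0.0146  0.1194] yaw 5.0 clock 27.75 | delta tool xyz [ 0.0152 -0.3446 -0.0309] rotvec [ 0.05 -0.12 -0.02]
```

View pics/s14c.png

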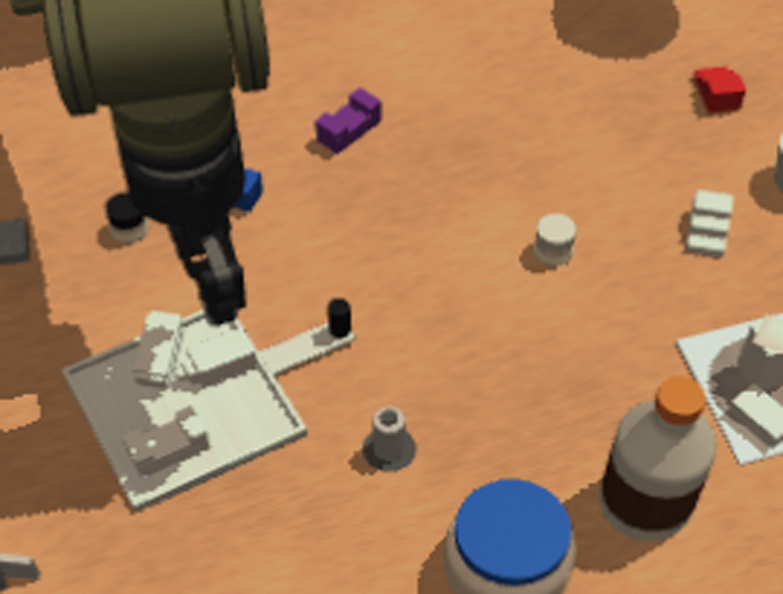

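The tray seems to have shifted slightly and the lintel looks skewed. I'll back off and look from above.

Call:
{"name": "arm_command", "arguments": {"increments": [[0,0.012,-0.04,0,0,0,80],[0,0.012,-0.04,0,0,0,80],[0.015,0.01,-0.03,0,0,0,80],[0.015,0,0,0,0,0,80],[0,0,0,0,0,0,80],[0,0,0,0,0,0,80],[0,0,0,0,0,0,80]]}}

```text
clock: 28.5
eef_pos: [0.5945, -0.0452, 0.2245]
eef_rot: [-0.0, 0.999, 0.044, -0.002]
ft_force: [0.4, 0.1, -0.7]
opening: 0.0584
```

```bash
python3 - <<'E'
from h import *
c,i2=snap("wrist","w14");print(get_state()["eef_pos"])
c,i2=snap("scene","s15");cv2.imwrite("pics/s15c.png",cv2.resize(i2[160:380,190:460],None,fx=2.9,fy=2.7,interpolation=cv2.INTER_CUBIC))
E
```

```text
[ 0.59466144 -0.04522545  0.22485012]
```

View pics/w14.png

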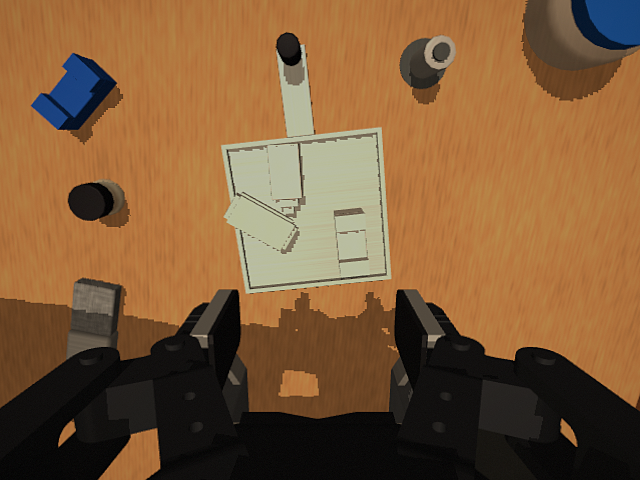

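View pics/s15c.png

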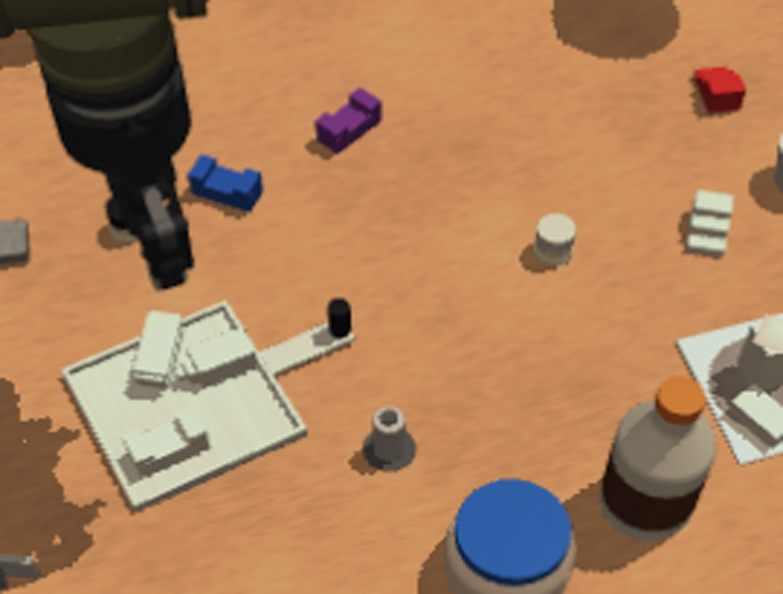

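The lintel was knocked skew and now leans on the tray's rim at (262,222), and the tray is turned a few degrees. The others are fine. Measuring the tray and lintel to mend this.

```bash
python3 - <<'E'
from h import *
c,im=load("w14")
v=im[30:310,190:430].copy();cv2.imwrite("pics/w14c.png",cv2.resize(v,None,fx=2.14,fy=2.14,interpolation=cv2.INTER_CUBIC))
q=onz(c,[(222,146),(381,128),(391,279),(245,293)],.012);print("tray",q.round(4),q.mean(0).round(4))
print("knob",onz(c,[(288,45)],.048).round(4))
L=onz(c,[(238,192),(297,228),(290,252),(224,216)],.037);print("lintel",L.round(4),L.mean(0).round(4))
for i in range(4):
    d=L[(i+1)%4]-L[i];print(np.linalg.norm(d).round(4),np.degrees(np.arctan2(d[1],d[0])).round(1))
O=onz(c,[(268,144),(301,142),(302,200),(274,202)],.031);print("ob",O.round(4),O.mean(0).round(4))
E
```

```text
tray [[ 0.5067  0.0019  0.012 ]
 [ 0.6432  0.029   0.012 ]
 [ 0.6705 -0.1077  0.012 ]
 [ 0.5322 -0.1344  0.012 ]] [ 0.5881 -0.0528  0.012 ]
knob [[0.562  0.0803 0.048 ]]
lintel [[ 0.5268 -0.0332  0.037 ]
 [ 0.5783 -0.0598  0.037 ]
 [ 0.5738 -0.0817  0.037 ]
 [ 0.5157 -0.0547  0.037 ]] [ 0.5487 -0.0574  0.037 ]
0.058 -27.3
0.0224 -101.6
0.0641 155.1
0.0243 62.6
ob [[ 0.549   0.0078  0.031 ]
 [ 0.5761  0.0118  0.031 ]
 [ 0.5806 -0.0362  0.031 ]
 [ 0.5567 -0.0401  0.031 ]] [ 0.5656 -0.0142  0.031 ]
```

View pics/w14c.png

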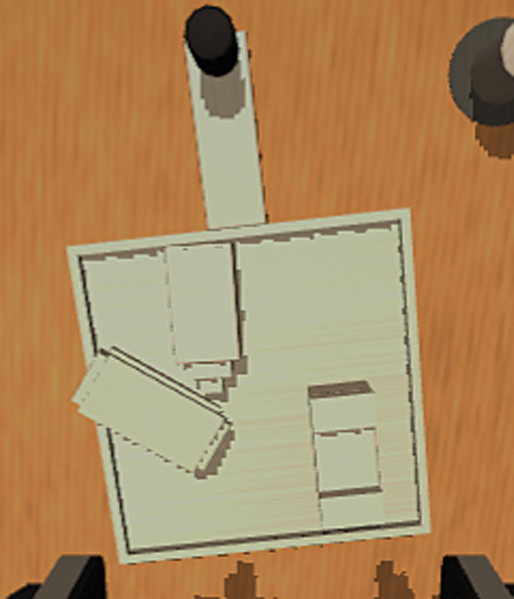

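Tray centre is (0.588,-0.053), heading -79°. The lintel's left end overhangs the rim by about 6 mm. The simplest fix is to push it lengthwise by about 16 mm with closed fingers from outside the rim, above rim height.

Call:
{"name": "arm_command", "arguments": {"increments": [[-0.033,-0.008,0,0,0,-8,255],[-0.034,-0.003,0,0,0,-8,255],[-0.0338,0.0058,0,0,0,-8,255],[0,0,0.01,0,0,-8,255],[0,0,0.02,0,0,-8,255],[0,0,0.03,0,0,-8,255],[0,0,0.03,0,0,-8,255],[0,0,0.03,0,0,-2.5,255],[0,0,0.02,0,0,0,255],[0,0,0,0,0,0,255],[0,0,0,0,0,0,255],[0,0,0,0,0,0,255]]}}

```text
clock: 29.8
eef_pos: [0.5002, -0.0629, 0.0885]
eef_rot: [0.001, 0.85, 0.526, 0.001]
ft_force: [0.3, 0.3, -0.3]
opening: -0.0004
```

```bash
python3 - <<'E'
from h import *
go(.4935,-.030,.022,63.5)
print(get_state()["opening"])
E
```

```text
now [ 0.5002 -0.0629  0.0885] yaw 63.5 clock 29.8 | delta tool xyz [ 0.0264 -0.0209  0.0665] rotvec [ 0.15 -0.03  0.  ]
-0.0003709483931032247
```

Call:
{"name": "arm_command", "arguments": {"increments": [[0.0264,-0.0209,0,0,0,0,255],[0,0,0.035,0,0,0,255],[0,0,0.03,0,0,0,255],[0,0,0,0,0,0,255],[0,0,0,0,0,0,255]]}}

```text
clock: 30.3
eef_pos: [0.493, -0.0298, 0.023]
eef_rot: [0.0, 0.85, 0.526, 0.0]
ft_force: [0.4, 0.3, -0.3]
opening: -0.0003
```

```bash
python3 - <<'E'
from h import *
go(.4935,-.030,.022,63.5)
c,im=snap("scene","s16");cv2.imwrite("pics/s16c.png",cv2.resize(im[240:350,190:350],None,fx=5,fy=5,interpolation=cv2.INTER_CUBIC))
E
```

```text
now [ 0.493  -0.0298  0.023 ] yaw 63.5 clock 30.3 | delta tool xyz [0.0001 0.0005 0.001 ] rotvec [ 0.06 -0.02 -0.  ]
```

View pics/s16c.png

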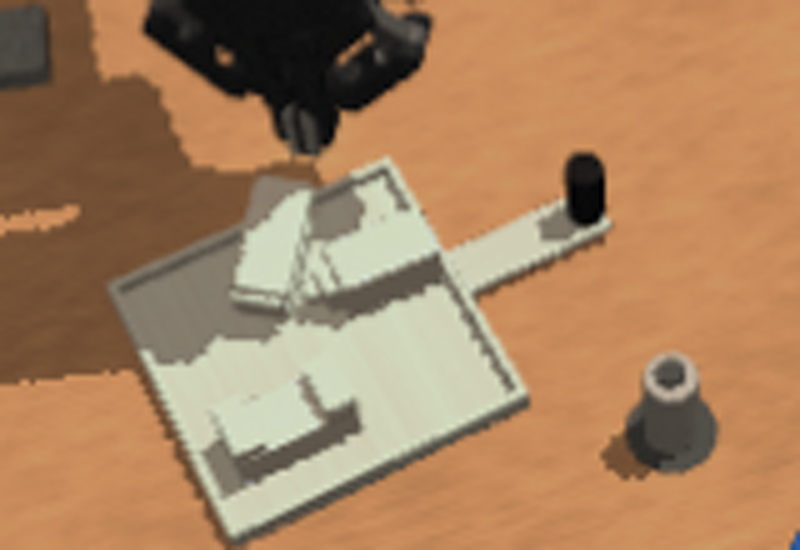

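Call:
{"name": "arm_command", "arguments": {"increments": [[0,0.008,0,0,0,0,255],[0,0.006,0,0,0,0,255],[0,0.005,0,0,0,0,255],[0,0.005,0,0,0,0,255],[0,0.005,0,0,0,0,255],[0,0.005,0,0,0,0,255],[0,0.003,0,0,0,0,255],[0,0,0,0,0,0,255],[0,-0.02,0,0,0,0,255],[0,-0.02,-0.02,0,0,0,255],[0,0,-0.05,0,0,0,255],[0,0,-0.04,0,0,0,255]]}}

```text
clock: 31.55
eef_pos: [0.4886, -0.0279, 0.1329]
eef_rot: [-0.0, 0.85, 0.526, -0.0]
ft_force: [0.9, -0.4, 0.1]
opening: 0.0
```

```bash
python3 - <<'E'
from h import *
go(.49,-.030,.15,63.5)
c,im=snap("scene","s17");cv2.imwrite("pics/s17c.png",cv2.resize(im[240:350,190:350],None,fx=5,fy=5,interpolation=cv2.INTER_CUBIC))
E
```

```text
now [ 0.4886 -0.0279  0.1329] yaw 63.5 clock 31.55 | delta tool xyz [-0.0012  0.0021 -0.0171] rotvec [-0.05  0.01  0.03]
```

View pics/s17c.png

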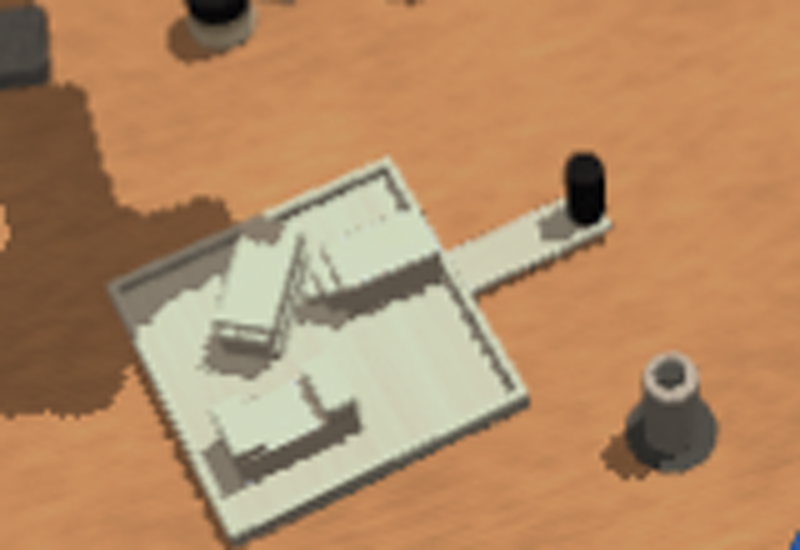

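The lintel is inside the rim now. Next the stairs; I'll look again from above before gripping.

Call:
{"name": "arm_command", "arguments": {"increments": [[0.041,-0.0135,0,0,0,0,60],[0.041,-0.0135,0,0,0,0,60],[0.041,-0.0135,0,0,0,0,60],[0.041,-0.0135,0,0,0,0,60],[0.041,-0.0135,0,0,0,0,60],[0.041,-0.0135,0,0,0,0,60],[0.041,-0.0135,0,0,0,0,60],[0.041,-0.0135,0,0,0,0,60],[0.041,-0.0135,0,0,0,0,60],[0.041,-0.0135,0,0,0,4,60],[0,0,0,0,0,0,60],[0,0,0,0,0,0,60]]}}

```text
clock: 32.8
eef_pos: [0.5513, 0.3996, 0.1309]
eef_rot: [0.0, 0.868, 0.497, -0.001]
ft_force: [0.8, -0.2, 0.1]
opening: 0.0654
```

```bash
python3 - <<'E'
from h import *
go(.55,.399,.1,59.5)
c,im=snap("wrist","w18")
E
```

```text
now [0.5513 0.3996 0.1309] yaw 59.6 clock 32.8 | delta tool xyz [-0.0011 -0.0008  0.0309] rotvec [-0.02  0.07  0.11]
```

View pics/w18.png

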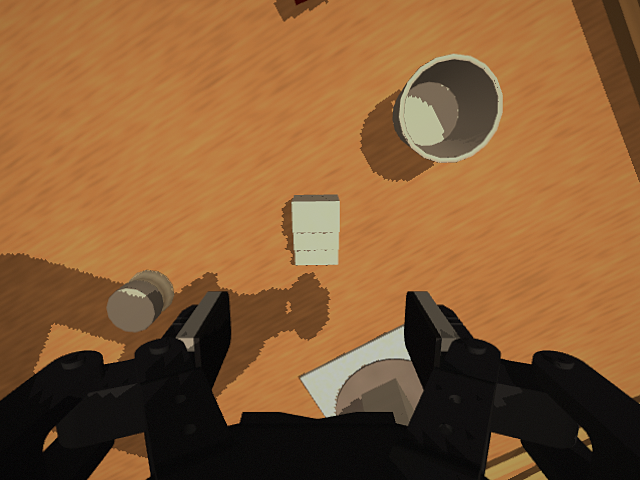

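```bash
python3 - <<'E'
from h import *
c,im=load("w18")
loc(c,im,(316,230),.02,half=55,name="stairs")
hi=onz(c,[(292,200),(339,200)],.028);lo=onz(c,[(296,265),(338,265)],.009)
print(hi.round(4),lo.round(4),((hi+lo)/2).mean(0).round(4), np.linalg.norm(hi.mean(0)[:2]-lo.mean(0)[:2]).round(4), np.linalg.norm(hi[0]-hi[1]).round(4))
print(proj(c,[[.55,.399,.019]]))
E
```

```text
stairs centre [0.55   0.3992] size mm [31. 43.] long axis deg 149.6
[[0.5224 0.3984 0.028 ]
 [0.5373 0.4239 0.028 ]] [[0.5654 0.3742 0.009 ]
 [0.5804 0.3997 0.009 ]] [0.5514 0.399  0.0185] 0.0494 0.0295
[[315.20548011 232.93497247]]
```

The stairs are confirmed at (0.551,0.399), 49×30 mm. Grip slightly towards the tall end and lift.

Call:
{"name": "arm_command", "arguments": {"increments": [[0,-0.004,0.045,0,0,0,60],[0,0,0.04,0,0,0,60],[0,0,0.036,0,0,0,60],[0,0,0,0,0,0,60],[0,0,0,0,0,0,255],[0,0,0,0,0,0,255],[0,0,0,0,0,0,255],[0,0,0,0,0,0,255],[0,0,0,0,0,0,255],[0,0,-0.03,0,0,0,255],[0,0,-0.04,0,0,0,255],[0,0,-0.03,0,0,0,255]]}}

```text
clock: 34.05
eef_pos: [0.549, 0.4014, 0.1141]
eef_rot: [-0.0, 0.868, 0.496, 0.002]
ft_force: [-0.1, 0.6, -0.0]
opening: 0.0282
```

Call:
{"name": "arm_command", "arguments": {"increments": [[0,0,0,0,0,0,255],[0,0,0,0,0,0,255],[0,0,0,0,0,0,255]]}}

```text
clock: 34.35
eef_pos: [0.5474, 0.4004, 0.1095]
eef_rot: [0.0, 0.868, 0.496, -0.001]
ft_force: [-0.5, -0.8, -1.5]
opening: 0.0282
```

```bash
python3 - <<'E'
from h import *
s=get_state();print(s["opening"],s["ft_force"])
h=np.radians(-79);ex=np.array([np.cos(h),np.sin(h)]);ey=np.array([-np.sin(h),np.cos(h)])
C=np.array([.588,-.053])
print(C-.034*ex+.034*ey, C-.036*ex+.030*ey)
go(*(C-.034*ex+.032*ey),.11,11)
c,im=snap("wrist","w19")
E
```

```text
0.02824367046651095 [-0.47312962 -0.80252693 -1.49143265]
[ 0.61488782 -0.01313717] [ 0.61057969 -0.01193715]
now [0.5474 0.4004 0.1095] yaw 59.5 clock 34.35 | delta tool xyz [-3.234e-01  2.665e-01 -1.000e-04] rotvec [-1.00e-02  1.20e-01  4.85e+01]
```

View pics/w19.png

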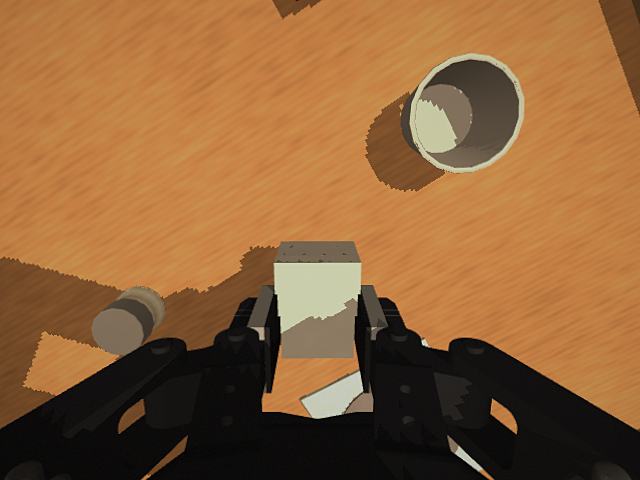

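Stairs held. Carry them to the free cell, handle side and far side.

Call:
{"name": "arm_command", "arguments": {"increments": [[-0.0352,0.0299,0,0,0,0,255],[-0.0352,0.0299,0,0,0,0,255],[-0.0352,0.0299,0,0,0,0,255],[-0.0352,0.0299,0,0,0,0,255],[-0.0352,0.0299,0,0,0,0,255],[-0.0353,0.0299,0,0,0,0,255],[-0.0353,0.0299,0,0,0,0,255],[-0.0353,0.0299,0,0,0,0,255],[-0.0353,0.0299,0,0,0,0,255],[0,0,0,0,0,8.1,255],[0,0,0,0,0,8.1,255],[0,0,0,0,0,8.1,255]]}}

```text
clock: 35.6
eef_pos: [0.618, -0.0097, 0.1087]
eef_rot: [-0.001, 0.954, 0.299, -0.002]
ft_force: [0.3, 0.6, -0.9]
opening: 0.0281
```

Call:
{"name": "arm_command", "arguments": {"increments": [[0,0,0,0,0,8.1,255],[0,0,0,0,0,8.1,255],[0,0,0,0,0,8.1,255],[0,0,0,0,0,0,255],[0,0,0,0,0,0,255],[0,0,0,0,0,0,255]]}}

```text
clock: 36.2
eef_pos: [0.6187, -0.009, 0.1101]
eef_rot: [-0.0, 0.995, 0.096, -0.001]
ft_force: [-0.6, 0.2, -0.8]
opening: 0.0278
```

```bash
python3 - <<'E'
from h import *
s=get_state();print(s["opening"],s["ft_force"])
go(.6182,-.0094,.016,11)
c,im=snap("wrist","w20")
c,im=snap("scene","s20");cv2.imwrite("pics/s20c.png",cv2.resize(im[240:350,190:350],None,fx=5,fy=5,interpolation=cv2.INTER_CUBIC))
E
```

```text
0.02778298424882745 [-0.62426555  0.21324815 -0.78501313]
now [ 0.6187 -0.009   0.1101] yaw 11.0 clock 36.2 | delta tool xyz [-0.0005  0.0003  0.0941] rotvec [-0.02  0.07  0.01]
```

View pics/w20.png

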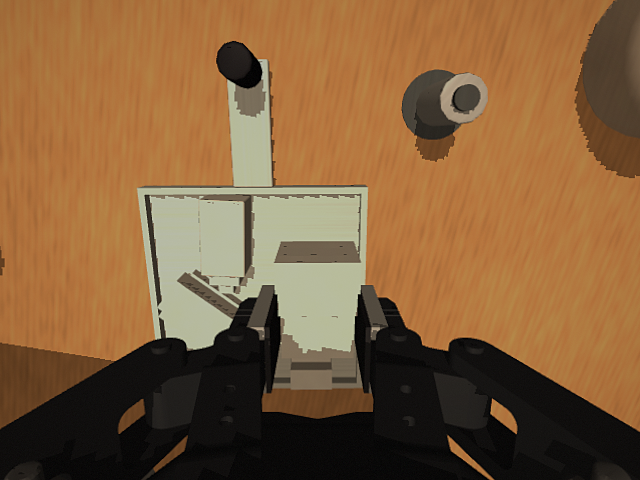

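View pics/s20c.png

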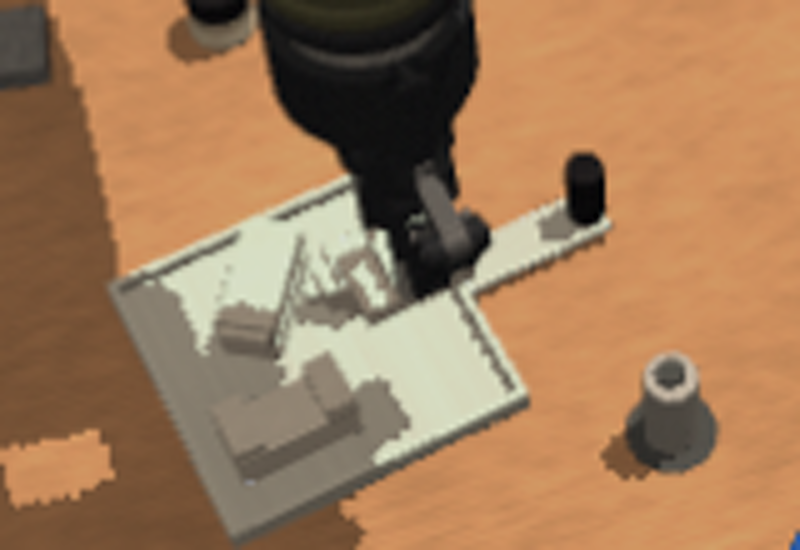

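```bash
python3 - <<'E'
from h import *
h=np.radians(-79);ex=np.array([np.cos(h),np.sin(h)]);ey=np.array([-np.sin(h),np.cos(h)]);C=np.array([.588,-.053])
def tf(P): d=P[:,:2]-C; return np.c_[d@ex,d@ey].round(4)
c,im=load("w14")
print("wall",tf(onz(c,[(335,215),(365,213),(368,273),(340,274)],.034)))
c,im=load("w20")
print("ob",tf(onz(c,[(200,198),(245,197),(243,277),(200,277)],.031)))
print("tray corners",tf(onz(c,[(139,187),(367,186)],.012)))
E
```

```text
wall [[-0.0025  0.0228]
 [-0.0016  0.0485]
 [ 0.053   0.0471]
 [ 0.0514  0.0222]]
ob [[-0.0672 -0.0269]
 [-0.0678 -0.0015]
 [-0.0198 -0.005 ]
 [-0.0198 -0.0306]]
tray corners [[-0.0708 -0.069 ]
 [-0.0715  0.0696]]
```

There is clearance: the stairs will span -57..-9 mm and the wall begins at -2. Lower and release with a small opening.

Call:
{"name": "arm_command", "arguments": {"increments": [[0,0,0.04,0,0,0,255],[0,0,0.035,0,0,0,255],[0,0,0.017,0,0,0,255],[0,0,0,0,0,0,255],[0,0,0.001,0,0,0,255],[0,0,0,0,0,0,135],[0,0,0,0,0,0,135],[0,0,0,0,0,0,135],[0,0,-0.02,0,0,0,135],[0,0,-0.04,0,0,0,135],[0,0,-0.05,0,0,0,135],[0,0,-0.05,0,0,0,135]]}}

```text
clock: 37.5
eef_pos: [0.6185, -0.009, 0.1791]
eef_rot: [-0.0, 0.995, 0.095, -0.001]
ft_force: [1.4, -0.2, -0.4]
opening: 0.0403
```

Call:
{"name": "arm_command", "arguments": {"increments": [[-0.02,0.04,-0.02,0,0,0,60],[0,0,0,0,0,0,60],[0,0,0,0,0,0,60]]}}

```text
clock: 37.8
eef_pos: [0.6072, -0.0527, 0.1988]
eef_rot: [0.0, 0.996, 0.094, 0.001]
ft_force: [-0.7, 0.3, -1.0]
opening: 0.0649
```

```bash
python3 - <<'E'
from h import *
go(.6,-.05,.22,11)
c,im=snap("wrist","w21");cv2.imwrite("pics/w21c.png",cv2.resize(im[0:320,150:470],None,fx=1.85,fy=1.85,interpolation=cv2.INTER_CUBIC))
c,im=snap("side","d21");cv2.imwrite("pics/d21c.png",cv2.resize(im[190:320,200:400],None,fx=4,fy=4,interpolation=cv2.INTER_CUBIC))
E
```

```text
now [ 0.6072 -0.0527  0.1988] yaw 10.8 clock 37.8 | delta tool xyz [-0.0065 -0.004  -0.0213] rotvec [ 0.02 -0.1  -0.19]
```

View pics/w21c.png

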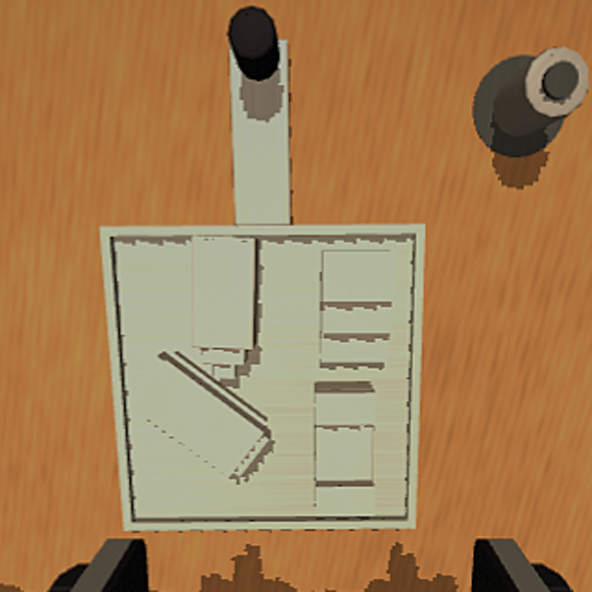

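View pics/d21c.png

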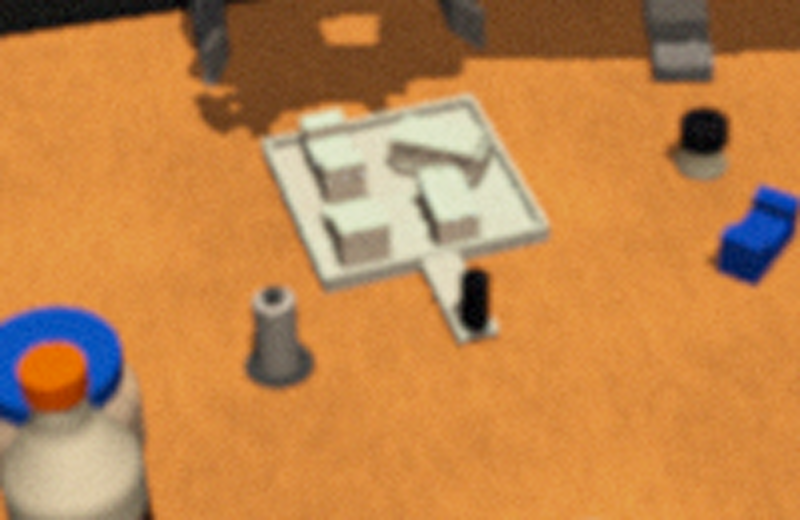

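All four castings are on the tray. I'll check with more contrast whether the lintel lies flat.

```bash
python3 - <<'E'
from h import *
c,im=load("w21")
g=im[170:300,200:330];g=cv2.createCLAHE(6,(2,2)).apply(cv2.cvtColor(g,cv2.COLOR_BGR2GRAY))
a=cv2.resize(g,None,fx=4.2,fy=4.2,interpolation=cv2.INTER_CUBIC);cv2.imwrite("pics/w21d.png",a)
c,im=load("d21");cv2.imwrite("pics/d21d.png",cv2.resize(im[205:265,255:345],None,fx=8.5,fy=8.5,interpolation=cv2.INTER_CUBIC))
E
```

```text
(no output)
```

View pics/w21d.png

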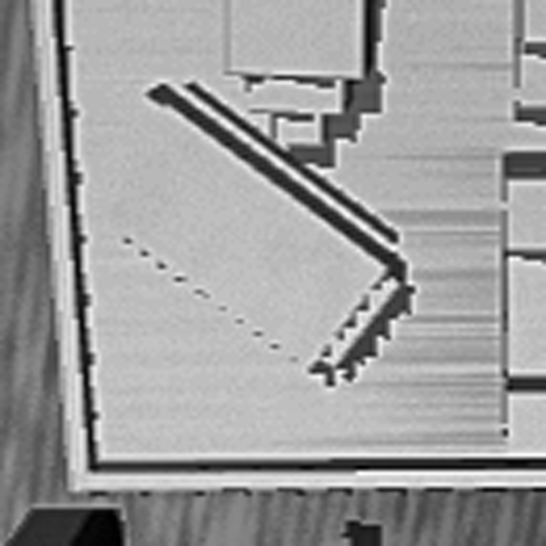

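View pics/d21d.png

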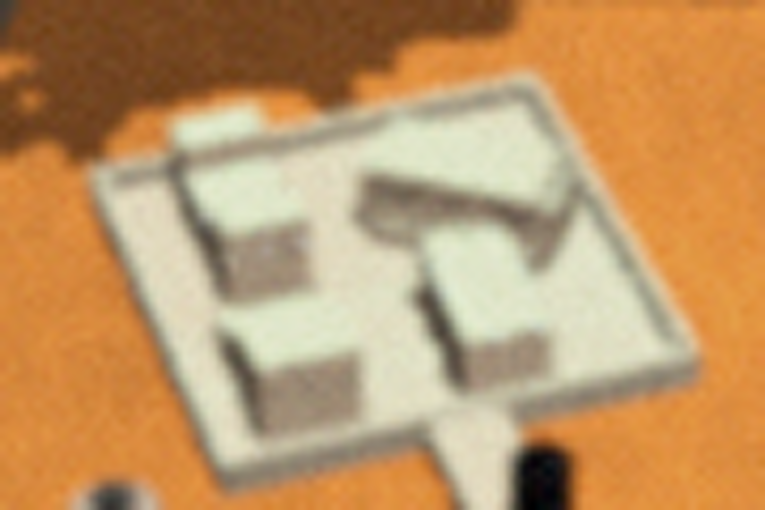

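The lintel is fully inside the rim. Now I'll remeasure the tray and regrip the handle strip.

```bash
python3 - <<'E'
from h import *
c,im=load("w21")
q=onz(c,[(204.6,123.2),(379.2,122.2),(373.8,284.9),(218.1,286)],.012);print("tray",q.round(4),q.mean(0).round(4))
for a,b in [(0,3),(1,2)]:
    d=q[b]-q[a];print(np.degrees(np.arctan2(d[1],d[0])).round(1))
d=q[1]-q[0];print(np.degrees(np.arctan2(d[1],d[0])).round(1)-90)
k=onz(c,[(286,20)],.048)[0];d=q.mean(0)-k;print("knob",k.round(4),np.degrees(np.arctan2(d[1],d[0])).round(1),np.linalg.norm(d[:2]).round(4))
s=onz(c,[(150+237/1.85,150/1.85),(150+290/1.85,150/1.85)],.011);print("strip",s.round(4),s.mean(0).round(4))
go(.5695,.042,.06,11)
E
```

```text
tray [[ 0.5065  0.0021  0.012 ]
 [ 0.6431  0.029   0.012 ]
 [ 0.6699 -0.1072  0.012 ]
 [ 0.534  -0.134   0.012 ]] [ 0.5884 -0.0525  0.012 ]
-78.6
-78.8
-78.9
knob [0.5621 0.0787 0.048 ] -78.7 0.1339
strip [[0.5588 0.0441 0.011 ]
 [0.5808 0.0483 0.011 ]] [0.5698 0.0462 0.011 ]
now [ 0.6063 -0.0516  0.1963] yaw 10.9 clock 37.9 | delta tool xyz [-0.0182 -0.0987  0.1365] rotvec [-0.07  0.12 -0.1 ]
```

Call:
{"name": "arm_command", "arguments": {"increments": [[-0.009,-0.049,0,0,0,0,60],[-0.009,-0.05,0,0,0,0,60],[0,0,0.04,0,0,0,60],[0,0,0.05,0,0,0,60],[0,0,0.04,0,0,0,60],[0,0,0,0,0,0,60],[0,0,0,0,0,0,60],[0,0,0,0,0,0,60]]}}

```text
clock: 38.7
eef_pos: [0.5728, 0.0412, 0.0702]
eef_rot: [0.0, 0.995, 0.095, 0.002]
ft_force: [0.8, -0.1, -0.1]
opening: 0.0653
```

```bash
python3 - <<'E'
from h import *
go(.5696,.0427,.005,11.2)
c,im=snap("wrist","w22")
E
```

```text
now [0.5728 0.0412 0.0702] yaw 10.9 clock 38.7 | delta tool xyz [-0.003  -0.0021  0.0652] rotvec [ 0.04 -0.2  -0.28]
```

View pics/w22.png

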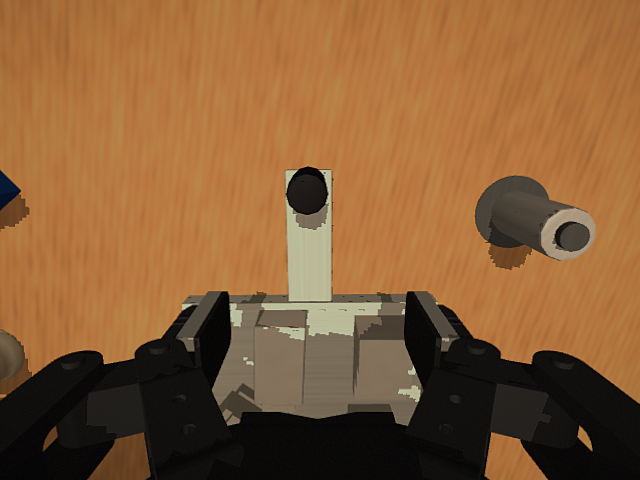

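Strip centre is about 3 mm left of jaw centre, so I'll correct, descend and grip.

Call:
{"name": "arm_command", "arguments": {"increments": [[-0.003,-0.002,0.025,0,0,0,60],[0,0,0.025,0,0,0,60],[0,0,0.014,0,0,0,60],[0,0,0,0,0,0,60],[0,0,0,0,0,0,60],[0,0,0,0,0,0,255],[0,0,0,0,0,0,255],[0,0,0,0,0,0,255],[0,0,0,0,0,0,255],[0,0,0,0,0,0,255],[0,0,0,0,0,0,255]], "force": 60}}

```text
clock: 39.85
eef_pos: [0.5685, 0.0423, 0.0052]
eef_rot: [0.0, 0.995, 0.095, 0.001]
ft_force: [-1.5, 0.0, 5.4]
opening: 0.0214
```

```bash
python3 - <<'E'
from h import *
s=get_state();print(s["opening"],s["ft_force"])
# grip offset along strip assumed .097; target tray on lane at y=-.06
h=np.radians(-85.2);ex=np.array([np.cos(h),np.sin(h)]);m=np.array([.611,-.216])
for d in (-.155,-.09,0.03,.075):
    C=m+d*ex; print(d,C.round(4),"tool",(C-.097*ex).round(4))
go(*(m-.155*ex-.097*ex),.006,4.8)
E
```

```text
0.021401674797926956 [-1.46450781e+00  2.50768500e-03  5.41942149e+00]
-0.155 [ 0.598  -0.0615] tool [0.5899 0.0351]
-0.09 [ 0.6035 -0.1263] tool [ 0.5954 -0.0297]
0.03 [ 0.6135 -0.2459] tool [ 0.6054 -0.1492]
0.075 [ 0.6173 -0.2907] tool [ 0.6092 -0.1941]
now [0.5685 0.0423 0.0052] yaw 10.9 clock 39.85 | delta tool xyz [ 0.0196  0.0111 -0.0008] rotvec [ 0.02 -0.09  6.11]
```

Strip gripped. Align the tray to the lane gently.

Call:
{"name": "arm_command", "arguments": {"increments": [[0.004,0.002,0,0,0,0,255],[0.006,0.004,0,0,0,0,255],[0.006,0.003,0,0,0,0,255],[0.0036,0.002,0,0,0,0,255],[0,0,0,0,0,1.5,255],[0,0,0,0,0,2,255],[0,0,0,0,0,1.6,255],[0,0,0,0,0,1,255],[0,0,0,0,0,0,255],[0,0,0,0,0,0,255]]}}

```text
clock: 40.85
eef_pos: [0.5907, 0.0352, 0.0052]
eef_rot: [0.0, 0.999, 0.042, 0.002]
ft_force: [3.1, 0.3, 5.4]
opening: 0.0218
```

```bash
python3 - <<'E'
from h import *
go(.5954,-.0297,.006,4.8);print(get_state()["ft_force"])
c,im=snap("scene","s23");cv2.imwrite("pics/s23c.png",cv2.resize(im[260:400,80:340],None,fx=3,fy=3,interpolation=cv2.INTER_CUBIC))
E
```

```text
now [0.5907 0.0352 0.0052] yaw 4.8 clock 40.85 | delta tool xyz [-0.0008  0.0651 -0.0008] rotvec [ 0.02 -0.22  0.  ]
[3.1469785  0.3402697  5.38117985]
```

View pics/s23c.png

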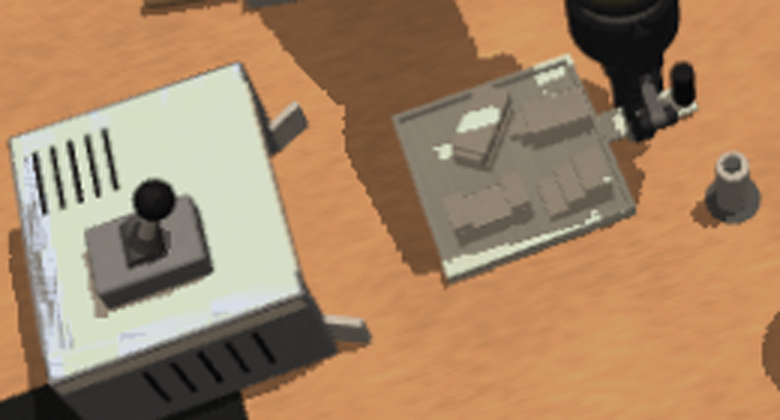

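```bash
python3 - <<'E'
from h import *
c,im=load("s23")
q=onz(c,[(211.7,299.3),(229,354),(291.7,330),(270,279)],.012);print("tray",q.round(4),q.mean(0).round(4))
for a,b in [(3,0),(2,1)]:
    d=q[b]-q[a];print(np.degrees(np.arctan2(d[1],d[0])).round(1))
m=np.array([.611,-.216]);h=np.radians(-85.2);ex=np.array([np.cos(h),np.sin(h)]);ey=np.array([-np.sin(h),np.cos(h)])
for z in (.0,.03,.05,.06,.08): print(z,[( (p[:2]-m)@ex, (p[:2]-m)@ey) for p in onz(c,[(182.7,298.3),(203.3,371.7)],z)])
v=cv2.resize(im[260:400,80:340],None,fx=3,fy=3)
# draw predicted mouth/cheek foot points
for dx,dy,z in [(0,.075,0),(0,-.075,0),(-.024,.089,0),(-.024,-.089,0),(0,.095,.1),(0,-.095,.1),(.165,.095,.1),(.165,-.095,.1),(-.024,.089,.05),(-.024,-.089,.05)]:
    p=proj(c,[[*(m+dx*ex+dy*ey),z]])[0];cv2.circle(v,tuple(int(t) for t in ((p-[80,260])*3)),3,(0,0,255) if z<.09 else (255,0,0),-1)
cv2.imwrite("pics/s23d.png",v)
E
```

```text
tray [[ 0.5388 -0.1343  0.012 ]
 [ 0.6794 -0.1245  0.012 ]
 [ 0.6655  0.0145  0.012 ]
 [ 0.5269  0.0026  0.012 ]] [ 0.6027 -0.0605  0.012 ]
-85.0
-84.3
0.0 [(np.float64(-0.026800754603111248), np.float64(-0.10055376755047192)), (np.float64(-0.024334722730423895), np.float64(0.08777232629120346))]
0.03 [(np.float64(-0.02900933393918072), np.float64(-0.08052912731268651)), (np.float64(-0.02661772384229006), np.float64(0.10211351917059165))]
0.05 [(np.float64(-0.03048172016322709), np.float64(-0.06717936715416288)), (np.float64(-0.02813972458353421), np.float64(0.11167431442351697))]
0.06 [(np.float64(-0.03121791327525025), np.float64(-0.0605044870749011)), (np.float64(-0.02890072495415626), np.float64(0.11645471204997973))]
0.08 [(np.float64(-0.032690299499296575), np.float64(-0.04715472691637758)), (np.float64(-0.030422725695400374), np.float64(0.12601550730290514))]
```

View pics/s23d.png

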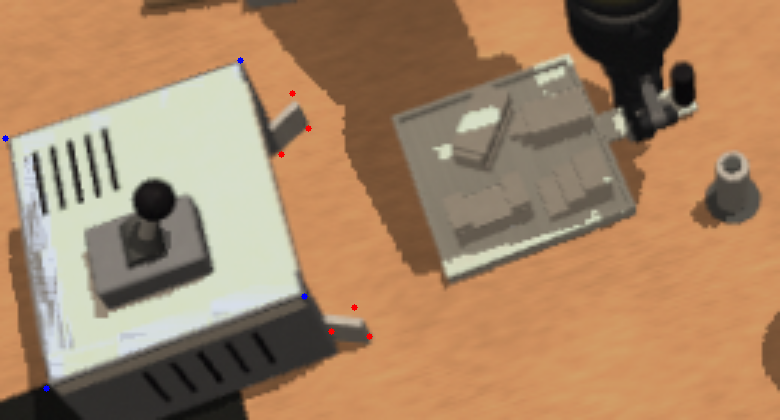

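The box model overlays well. Push straight along the lane.

Call:
{"name": "arm_command", "arguments": {"increments": [[-0.0002,0.005,0,0,0,0,255],[0,0.009,0,0,0,0,255],[0,0.011,0,0,0,0,255],[0,0.011,0,0,0,0,255],[0,0.011,0,0,0,0,255],[0,0.011,0,0,0,0,255],[0,0.011,0,0,0,0,255],[0,0.011,0,0,0,0,255],[0,0.01,0,0,0,0,255],[0,0.007,0,0,0,0,255],[0,0.003,0,0,0,0,255],[0,0,0,0,0,0,255]]}}

```text
clock: 42.1
eef_pos: [0.5977, -0.0632, 0.0052]
eef_rot: [-0.001, 0.999, 0.041, 0.0]
ft_force: [-0.3, 5.0, 9.2]
opening: 0.0217
```

```bash
python3 - <<'E'
from h import *
go(.6054,-.1492,.006,4.8);print(get_state()["ft_force"],get_state()["opening"])
c,im=snap("scene","s24");cv2.imwrite("pics/s24c.png",cv2.resize(im[250:410,80:280],None,fx=4,fy=3.7,interpolation=cv2.INTER_CUBIC))
E
```

```text
now [ 0.5977 -0.0632  0.0052] yaw 4.7 clock 42.1 | delta tool xyz [ 0.0007  0.0863 -0.0011] rotvec [-0.17 -0.04 -0.09]
[-0.2916302   5.03639505  9.19924886] 0.02173263425027877
```

View pics/s24c.png

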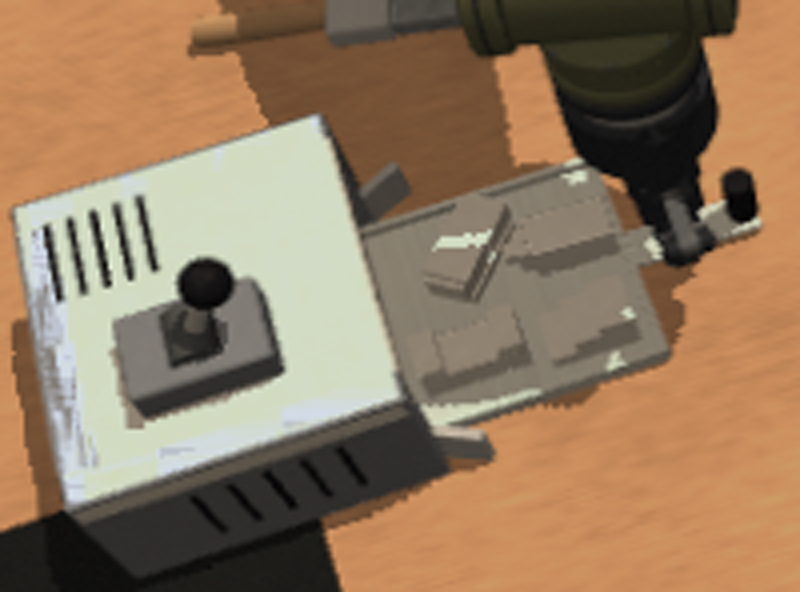

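It is entering cleanly between the cheeks. Continue 80 mm.

Call:
{"name": "arm_command", "arguments": {"increments": [[0,0.004,0,0,0,0,255],[0,0.008,0,0,0,0,255],[0,0.01,0,0,0,0,255],[0,0.01,0,0,0,0,255],[0,0.01,0,0,0,0,255],[0,0.01,0,0,0,0,255],[0,0.01,0,0,0,0,255],[0,0.009,0,0,0,0,255],[0,0.006,0,0,0,0,255],[0,0.003,0,0,0,0,255],[0,0,0,0,0,0,255]]}}

```text
clock: 43.25
eef_pos: [0.6043, -0.1428, 0.0051]
eef_rot: [-0.002, 0.999, 0.041, 0.0]
ft_force: [-0.6, 6.4, 10.2]
opening: 0.0215
```

```bash
python3 - <<'E'
from h import *
s=get_state();go(.6054,-.1492,.006,4.8);print(s["ft_force"],s["opening"])
c,im=snap("scene","s25");cv2.imwrite("pics/s25c.png",cv2.resize(im[250:410,80:280],None,fx=4,fy=3.7,interpolation=cv2.INTER_CUBIC))
c,im=snap("wrist","w25")
E
```

```text
now [ 0.6043 -0.1428  0.0051] yaw 4.7 clock 43.25 | delta tool xyz [ 0.0006  0.0065 -0.0009] rotvec [-0.19 -0.02 -0.08]
[-0.62185056  6.39922674 10.19850543] 0.021471976109341418
```

View pics/s25c.png

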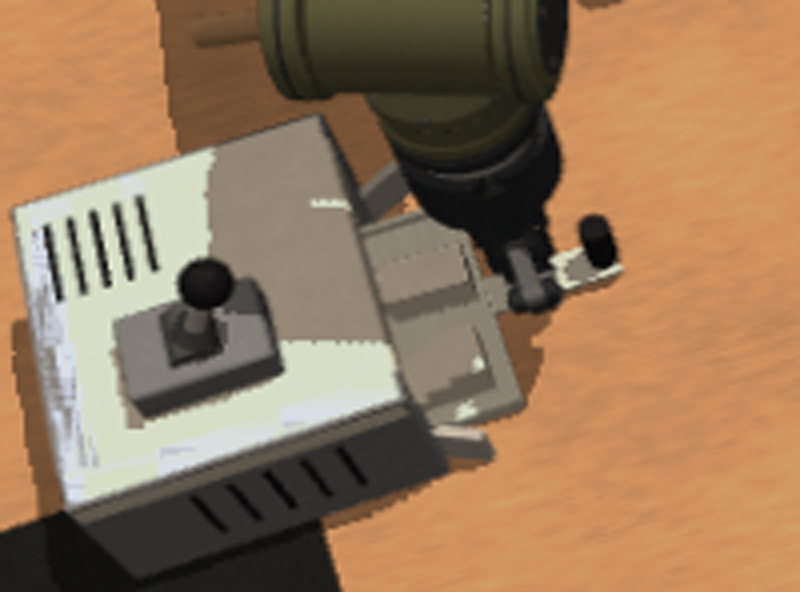

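View pics/w25.png

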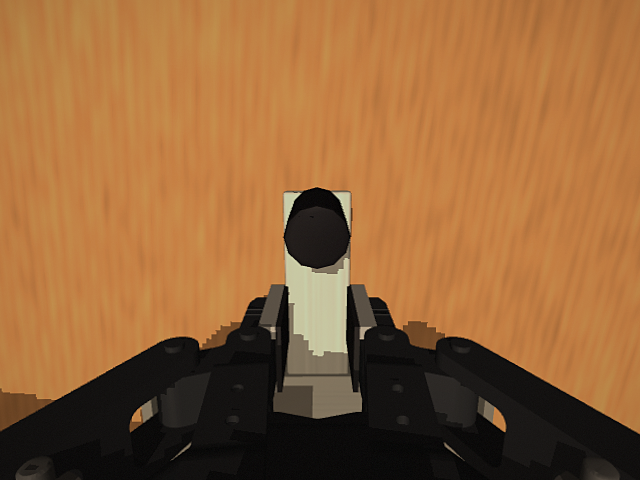

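Inside and straight. Next I'll release the strip, lift 20 mm and slide back to straddle and grip the knob, 38 mm behind, for the final push.

Call:
{"name": "arm_command", "arguments": {"increments": [[0,0,0,0,0,0,110],[0,0,0,0,0,0,110],[0,0,0,0,0,0,110],[0,0,-0.01,0,0,0,110],[0,0,-0.01,0,0,0,110],[0,-0.019,0,0,0,0,110],[0,-0.019,0,0,0,0,110],[0,0,0,0,0,0,110],[0,0,0,0,0,0,110]]}}

```text
clock: 44.25
eef_pos: [0.6002, -0.105, 0.0235]
eef_rot: [-0.0, 0.999, 0.043, -0.0]
ft_force: [0.5, 0.4, -0.3]
opening: 0.0487
```

```bash
python3 - <<'E'
from h import *
s=get_state();go(.6012,-.105,.025,4.8);print(s["ft_force"],s["opening"])
c,im=snap("wrist","w26")
E
```

```text
now [ 0.6002 -0.105   0.0235] yaw 4.9 clock 44.25 | delta tool xyz [ 0.001   0.0001 -0.0015] rotvec [-0.    0.04  0.11]
[ 0.45176734  0.42759766 -0.26401118] 0.0486755726951661
```

View pics/w26.png

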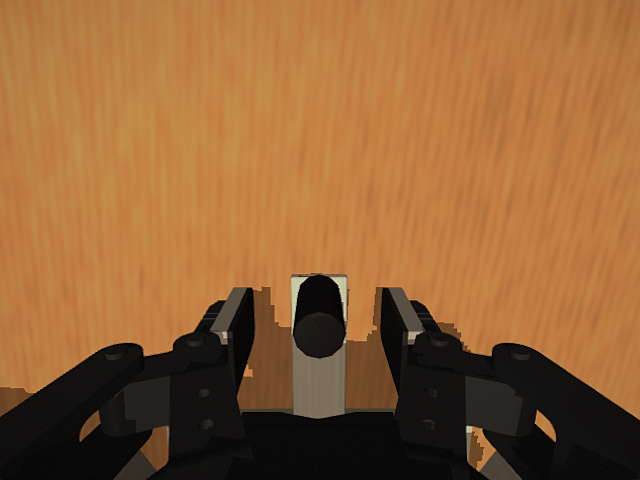

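The knob (319,335) is between the pads. Grip it and push home with a creep at the end.

Call:
{"name": "arm_command", "arguments": {"increments": [[0,0,0,0,0,0,255],[0,0,0,0,0,0,255],[0,0,0,0,0,0,255],[0,0,0,0,0,0,255],[0,0.004,0,0,0,0,255],[0,0.007,0,0,0,0,255],[0,0.008,0,0,0,0,255],[0,0.008,0,0,0,0,255],[0,0.008,0,0,0,0,255],[0,0.005,0,0,0,0,255],[0,0.002,0,0,0,0,255],[0,0,0,0,0,0,255]], "force": 60}}

```text
clock: 45.5
eef_pos: [0.6043, -0.149, 0.0239]
eef_rot: [0.001, 0.999, 0.042, 0.0]
ft_force: [0.2, 1.0, 2.1]
opening: 0.0158
```

Call:
{"name": "arm_command", "arguments": {"increments": [[0,0.002,0,0,0,0,255],[0,0.002,0,0,0,0,255],[0,0.002,0,0,0,0,255],[0,0,0,0,0,0,255]]}}

```text
clock: 45.9
eef_pos: [0.6048, -0.1542, 0.0239]
eef_rot: [0.0, 0.999, 0.042, 0.0]
ft_force: [-0.3, 3.0, 2.7]
opening: 0.0161
```

```bash
python3 - <<'E'
from h import *
s=get_state();go(.606,-.156,.025,4.8);print(s["ft_force"],s["opening"])
m=np.array([.611,-.216]);h=np.radians(-85.2);ex=np.array([np.cos(h),np.sin(h)])
print("knob d",(s["eef_pos"][:2]-m)@ex)
E
```

```text
now [ 0.6048 -0.1542  0.0239] yaw 4.8 clock 45.9 | delta tool xyz [ 0.001   0.0018 -0.0011] rotvec [ 0.02 -0.01  0.01]
[-0.28350393  2.96727115  2.70444671] 0.016142098591400124
knob d -0.062055838658842406
```

Call:
{"name": "arm_command", "arguments": {"increments": [[0,0.0015,0,0,0,0,255],[0,0.0015,0,0,0,0,255],[0,0,0,0,0,0,255]]}}

```text
clock: 46.2
eef_pos: [0.605, -0.1572, 0.0239]
eef_rot: [0.0, 0.999, 0.042, 0.0]
ft_force: [-1.5, 4.0, 3.8]
opening: 0.0157
```

Call:
{"name": "arm_command", "arguments": {"increments": [[0,0.0015,0,0,0,0,255],[0,0.0015,0,0,0,0,255],[0,0,0,0,0,0,255]]}}

```text
clock: 46.5
eef_pos: [0.6051, -0.1577, 0.0239]
eef_rot: [-0.002, 0.999, 0.041, -0.0]
ft_force: [-0.3, 13.4, 5.8]
opening: 0.0163
```

Call:
{"name": "arm_command", "arguments": {"increments": [[0,0.0015,0,0,0,0,255],[0,0,0,0,0,0,255]]}}

```text
clock: 46.7
eef_pos: [0.6053, -0.1577, 0.0239]
eef_rot: [-0.004, 0.999, 0.041, -0.0]
ft_force: [0.1, 17.4, 7.4]
opening: 0.016
```

Against the back stop: the TCP stays at y=-0.1577 while the force rises to 17 N, matching the box model within 2 mm. Release, back off and rise.

Call:
{"name": "arm_command", "arguments": {"increments": [[0,0,0,0,0,0,110],[0,0,0,0,0,0,110],[0,0,0,0,0,0,110],[0,-0.02,0,0,0,0,110],[0,-0.03,0,0,0,0,110],[0,-0.04,-0.03,0,0,0,110],[0,-0.04,-0.04,0,0,0,255],[0,-0.04,-0.04,0,0,0,255],[0,0,-0.04,0,0,0,255],[0,0,-0.04,0,0,0,255],[0,0,0,0,0,0,255],[0,0,0,0,0,0,255]]}}

```text
clock: 47.9
eef_pos: [0.5923, -0.001, 0.2059]
eef_rot: [0.0, 0.999, 0.042, 0.001]
ft_force: [-0.1, -0.0, 0.2]
opening: 0.0002
```

```bash
python3 - <<'E'
from h import *
s=get_state();print(s["eef_pos"],s["clock"])
c,im=snap("scene","s27");cv2.imwrite("pics/s27c.png",cv2.resize(im[250:410,80:280],None,fx=4,fy=3.7,interpolation=cv2.INTER_CUBIC))
c,im=snap("side","d27");cv2.imwrite("pics/d27c.png",cv2.resize(im[120:280,220:380],None,fx=5,fy=3.7,interpolation=cv2.INTER_CUBIC))
E
```

```text
[ 0.59229618 -0.00098129  0.20593096] 47.9
```

View pics/s27c.png

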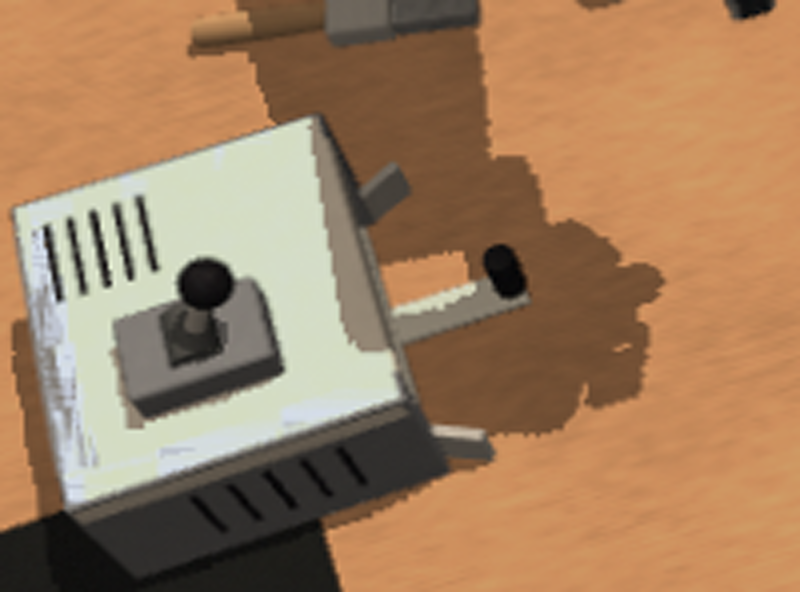

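View pics/d27c.png

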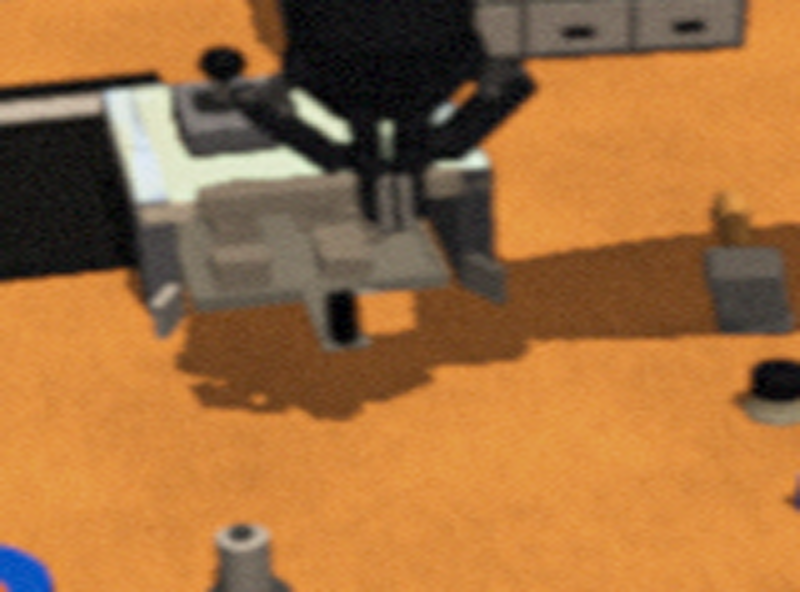

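Tray is home, with the handle outside. The switch tip is at scene (131.3,327) and side (264.4,137.6); triangulating.

```bash
python3 - <<'E'
from h import *
c,_=load("s27");d,_=load("d27")
o1,v1=ray(c,[(131.25,327)]);o2,v2=ray(d,[(264.4,137.6)])
v1=v1[0]/np.linalg.norm(v1[0]);v2=v2[0]/np.linalg.norm(v2[0])
t=np.linalg.lstsq(np.c_[v1,-v2],o2-o1,rcond=None)[0]
a=o1+t[0]*v1;b=o2+t[1]*v2;P=(a+b)/2;print("tip",P.round(4),"gap",np.linalg.norm(a-b).round(4))
m=np.array([.6103,-.2175]);h=np.radians(-85.2);ex=np.array([np.cos(h),np.sin(h)]);ey=np.array([-np.sin(h),np.cos(h)])
print("in box",(P[:2]-m)@ex,(P[:2]-m)@ey)
# knob of tray in scene
k=onz(c,[(80+498/4,250+258/3.7)],.048)[0];print("tray knob",k.round(4),(k[:2]-m)@ex,(k[:2]-m)@ey)
pv=m+.085*ex+.035*ey;print("pivot",pv)
go(*(m+.015*ex+.035*ey),.2,4.8)
E
```

```text
tip [ 0.6476 -0.278   0.1614] gap 0.0014
in box 0.06337404107518621 0.032091541750092566
tray knob [ 0.6058 -0.1556  0.048 ] -0.06204998232651646 0.0007191493970912514
pivot [ 0.65228987 -0.29927317]
now [ 0.5908 -0.0012  0.2028] yaw 4.8 clock 48.0 | delta tool xyz [0.0364 0.2322 0.0026] rotvec [-0.02  0.16 -0.  ]
```

The tip is at box x=63 mm, y≈33 mm, z=0.161, consistent with the pivot at 85/35 and a 50 mm lever. I'll approach on the mouth side with closed fingers.

Call:
{"name": "arm_command", "arguments": {"increments": [[0.007,0.046,0,0,0,0,255],[0.007,0.046,0,0,0,0,255],[0.007,0.046,0,0,0,0,255],[0.007,0.046,0,0,0,0,255],[0.007,0.046,0,0,0,0,255],[0,0.005,0,0,0,0,255],[0,0,0.03,0,0,0,255],[0,0,0.02,0,0,0,255],[0,0,0,0,0,0,255],[0,0,0,0,0,0,255]]}}

```text
clock: 49.0
eef_pos: [0.6455, -0.2318, 0.1527]
eef_rot: [-0.001, 0.999, 0.042, -0.002]
ft_force: [-1.1, 0.7, 0.8]
opening: -0.0
```

```bash
python3 - <<'E'
from h import *
m=np.array([.6103,-.2175]);h=np.radians(-85.2);ex=np.array([np.cos(h),np.sin(h)]);ey=np.array([-np.sin(h),np.cos(h)])
s=get_state();p=s["eef_pos"];print("box",(p[:2]-m)@ex,(p[:2]-m)@ey,p[2])
go(*(m+.092*ex+.0335*ey),.15,4.8)
c,im=snap("scene","s28");cv2.imwrite("pics/s28c.png",cv2.resize(im[250:410,80:280],None,fx=4,fy=3.7,interpolation=cv2.INTER_CUBIC))
E
```

```text
box 0.017219401300815493 0.033837016132541385 0.15274927543234132
now [ 0.6455 -0.2318  0.1527] yaw 4.8 clock 49.0 | delta tool xyz [-0.0003  0.0748  0.0026] rotvec [-0.1   0.17  0.01]
```

View pics/s28c.png

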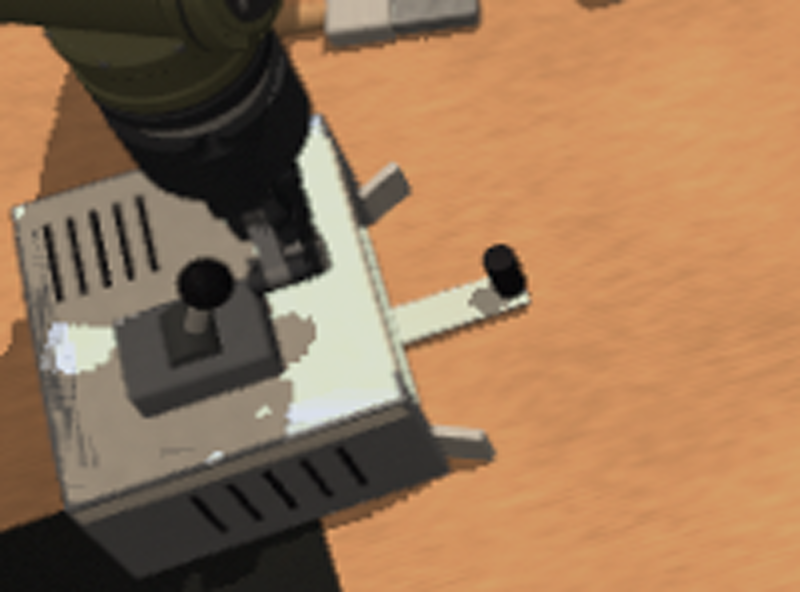

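The fingers are on the mouth side of the lever, in line with it. Push through.

Call:
{"name": "arm_command", "arguments": {"increments": [[0,0.012,0.002,0,0,0,255],[0,0.012,0,0,0,0,255],[0,0.012,0,0,0,0,255],[0,0.012,0,0,0,0,255],[0,0.012,0,0,0,0,255],[0,0.008,0,0,0,0,255],[0,0.004,0,0,0,0,255],[0,0,0,0,0,0,255]]}}

```text
clock: 49.85
eef_pos: [0.6519, -0.2978, 0.1524]
eef_rot: [-0.008, 0.999, 0.042, -0.002]
ft_force: [-5.5, 24.1, 8.6]
opening: -0.0
```

```bash
python3 - <<'E'
from h import *
m=np.array([.6103,-.2175]);h=np.radians(-85.2);ex=np.array([np.cos(h),np.sin(h)]);ey=np.array([-np.sin(h),np.cos(h)])
s=get_state();p=s["eef_pos"];print("box",(p[:2]-m)@ex,(p[:2]-m)@ey,p[2],s["ft_force"])
c,im=snap("scene","s29");cv2.imwrite("pics/s29c.png",cv2.resize(im[250:410,60:260],None,fx=4,fy=3.7,interpolation=cv2.INTER_CUBIC))
E
```

```text
box 0.08345187878938175 0.03469097632439464 0.15241026444913847 [-5.53300179 24.1007161   8.60870712]
```

View pics/s29c.png

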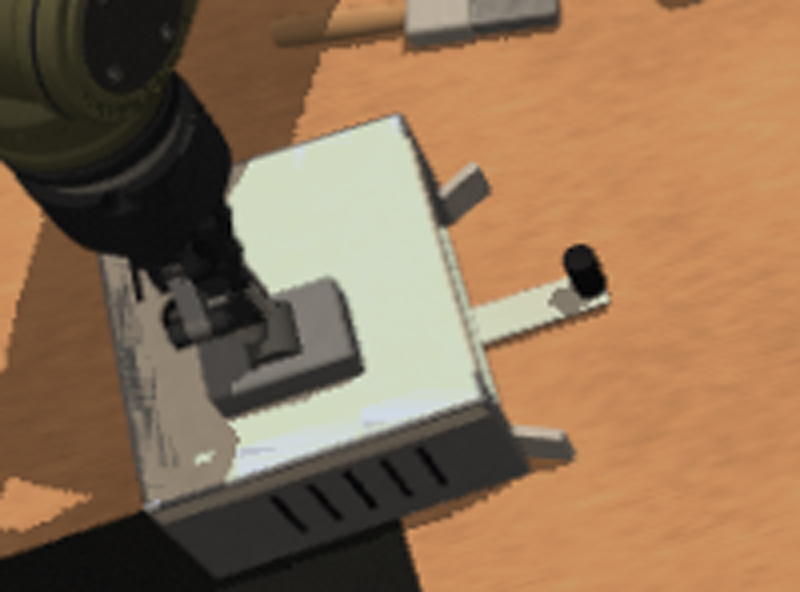

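A force of 24 N built up at the end, so the lever seems to be at its stop. Retract and measure the tip.

Call:
{"name": "arm_command", "arguments": {"increments": [[0,-0.02,0,0,0,0,255],[0,-0.03,-0.01,0,0,0,255],[0,-0.04,-0.03,0,0,0,255],[-0.03,-0.04,-0.03,0,0,0,255],[-0.03,-0.04,-0.03,0,0,0,255],[-0.03,-0.04,0,0,0,0,255],[-0.03,-0.04,0,0,0,0,255],[0,0,0,0,0,0,255],[0,0,0,0,0,0,255]]}}

```text
clock: 50.8
eef_pos: [0.521, -0.0759, 0.2442]
eef_rot: [0.001, 0.999, 0.042, 0.001]
ft_force: [-0.0, -1.1, -0.3]
opening: -0.0004
```

```bash
python3 - <<'E'
from h import *
c,im=snap("scene","s30");cv2.imwrite("pics/s30c.png",cv2.resize(im[250:410,60:260],None,fx=4,fy=3.7,interpolation=cv2.INTER_CUBIC))
c,im=snap("side","d30");cv2.imwrite("pics/d30c.png",cv2.resize(im[120:280,220:380],None,fx=5,fy=3.7,interpolation=cv2.INTER_CUBIC))
print(get_state()["eef_pos"],get_state()["clock"])
E
```

```text
[ 0.5221095  -0.07690932  0.24437243] 50.9
```

View pics/s30c.png

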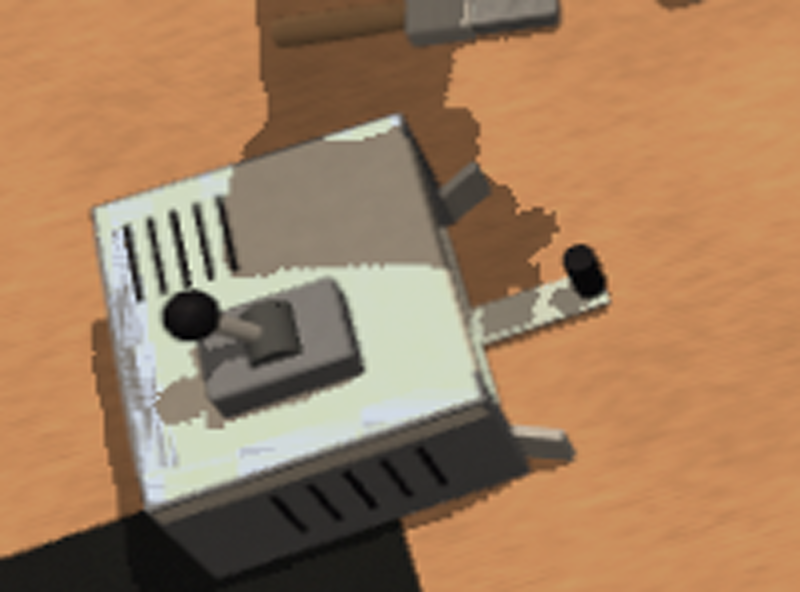

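View pics/d30c.png

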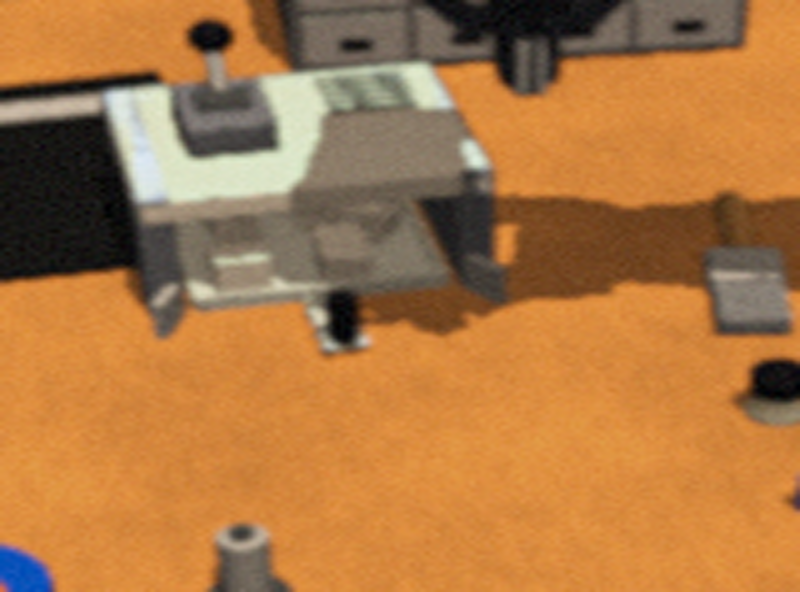

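```bash
python3 - <<'E'
from h import *
c,_=load("s30");d,_=load("d30")
m=np.array([.6103,-.2175]);h=np.radians(-85.2);ex=np.array([np.cos(h),np.sin(h)]);ey=np.array([-np.sin(h),np.cos(h)])
def tri(p,q):
    o1,v1=ray(c,[p]);o2,v2=ray(d,[q]);v1=v1[0];v2=v2[0]
    t=np.linalg.lstsq(np.c_[v1,-v2],o2-o1,rcond=None)[0];a=o1+t[0]*v1;b=o2+t[1]*v2
    P=(a+b)/2;print(P.round(4),"gap",np.linalg.norm(a-b).round(4),"box",((P[:2]-m)@ex).round(4),((P[:2]-m)@ey).round(4));return P
A=tri((131.25,327),(264.4,137.6))
B=tri((60+191/4,250+315/3.7),(220+211/5,120+36/3.7))
ch=np.linalg.norm(A-B);print("chord",ch,"angle between",2*np.arcsin(ch/2/.05))
E
```

```text
[ 0.6476 -0.278   0.1614] gap 0.0014 box 0.0634 0.0321
[ 0.651  -0.3221  0.1614] gap 0.0006 box 0.1076 0.0318
chord 0.04426455286977988 angle between 0.9170936747765254
```

```bash
python3 - <<'E'
from h import *
def ball(f,x0,y0,x1,y1):
    c,im=load(f);g=im[y0:y1,x0:x1].max(2).astype(float);g=cv2.resize(g,None,fx=4,fy=4,interpolation=cv2.INTER_CUBIC)
    m=(g<55).astype(np.uint8);m=cv2.morphologyEx(m,cv2.MORPH_OPEN,np.ones((17,17)))
    n,l,s,ce=cv2.connectedComponentsWithStats(m);i=1+np.argmax(s[1:,4]);print(f,s[i]/4.,);return c,((ce[i]-1.5)/4+[x0,y0])
m=np.array([.6103,-.2175]);h=np.radians(-85.2);ex=np.array([np.cos(h),np.sin(h)])
R=[]
for s,sb,d,db in [("s27",(118,312,145,345),"d27",(252,126,274,146)),("s30",(96,320,118,348),"d30",(252,122,272,136))]:
    c,p=ball(s,*sb);e,q=ball(d,*db);print(p,q)
    o1,v1=ray(c,[p]);o2,v2=ray(e,[q]);v1=v1[0];v2=v2[0]
    t=np.linalg.lstsq(np.c_[v1,-v2],o2-o1,rcond=None)[0];a=o1+t[0]*v1;b=o2+t[1]*v2
    P=(a+b)/2;R.append(P);print(P.round(4),"gap",np.linalg.norm(a-b).round(4),"box x",((P[:2]-m)@ex).round(4))
print(np.linalg.norm(R[0]-R[1]))
E
```

```text
s27 [  7.25   8.75  12.5   13.   547.75]
d27 [  9.25   8.25   6.5    6.75 166.25]
[130.94928115 326.66892971] [264.0287594  137.06635338]
[ 0.6482 -0.2778  0.1633] gap 0.0019 box x 0.0633
s30 [  5.25   9.25  13.25  12.5  562.75]
d30 [  7.     5.     6.25   6.   141.75]
[107.45174367 335.02770991] [261.61133157 129.4702381 ]
[ 0.6521 -0.322   0.1628] gap 0.0017 box x 0.1076
0.044282585519231886
```

The chord is 44.3 mm, which is ≈0.92–0.98 rad, only modestly above 0.85. I'll push once more, a little deeper, to be sure it is at its stop.

Call:
{"name": "arm_command", "arguments": {"increments": [[0.03,0.04,0,0,0,0,255],[0.03,0.04,0,0,0,0,255],[0.03,0.04,0,0,0,0,255],[0.03,0.04,0,0,0,0,255],[0,0,0.04,0,0,0,255],[0,0,0.04,0,0,0,255],[0,0,0.02,0,0,0,255],[0,0.03,0,0,0,0,255],[0,0.03,0,0,0,0,255],[0,0.015,0,0,0,0,255],[0,0.006,0,0,0,0,255],[0,0.004,0,0,0,0,255]]}}

```text
clock: 52.1
eef_pos: [0.6642, -0.2996, 0.143]
eef_rot: [-0.012, 0.999, 0.042, 0.001]
ft_force: [3.0, 41.2, 8.1]
opening: -0.0001
```

Call:
{"name": "arm_command", "arguments": {"increments": [[0,0.002,0,0,0,0,255],[0,0.002,0,0,0,0,255],[0,0,0,0,0,0,255]]}}

```text
clock: 52.4
eef_pos: [0.6642, -0.2996, 0.1429]
eef_rot: [-0.014, 0.999, 0.043, -0.0]
ft_force: [1.3, 43.1, 8.6]
opening: 0.0
```

Call:
{"name": "arm_command", "arguments": {"increments": [[0,0.002,0,0,0,0,255],[0,0,0,0,0,0,255]]}}

```text
clock: 52.6
eef_pos: [0.6642, -0.2998, 0.143]
eef_rot: [-0.016, 0.999, 0.043, -0.001]
ft_force: [-0.6, 48.4, 10.2]
opening: -0.0001
```

It is immovable at the stop even at 48 N. Retract and do the final checks.

Call:
{"name": "arm_command", "arguments": {"increments": [[0,-0.02,0,0,0,0,255],[0,-0.03,-0.01,0,0,0,255],[0,-0.04,-0.03,0,0,0,255],[-0.02,-0.04,-0.03,0,0,0,255],[-0.02,-0.04,-0.03,0,0,0,255],[-0.02,-0.04,0,0,0,0,255],[-0.02,-0.04,0,0,0,0,255],[0,-0.04,0,0,0,0,255],[0,-0.03,0,0,0,0,255],[0,0,0,0,0,0,255],[0,0,0,0,0,0,255],[0,0,0,0,0,0,255]]}}

```text
clock: 53.8
eef_pos: [0.5595, -0.0106, 0.2397]
eef_rot: [0.0, 0.999, 0.041, -0.0]
ft_force: [-0.0, 0.4, -0.1]
opening: 0.0002
```

```bash
python3 - <<'E'
from h import *
c,im=snap("scene","s31");e,im2=snap("side","d31")
cv2.imwrite("pics/d31c.png",cv2.resize(im2[120:240,230:340],None,fx=7,fy=5,interpolation=cv2.INTER_CUBIC))
s=get_state();print(s["eef_pos"],s["clock"],s["ft_force"])
def ball(c,im,x0,y0,x1,y1):
    g=im[y0:y1,x0:x1].max(2).astype(float);g=cv2.resize(g,None,fx=4,fy=4,interpolation=cv2.INTER_CUBIC)
    m=(g<55).astype(np.uint8);m=cv2.morphologyEx(m,cv2.MORPH_OPEN,np.ones((17,17)))
    n,l,s,ce=cv2.connectedComponentsWithStats(m);i=1+np.argmax(s[1:,4]);return ((ce[i]-1.5)/4+[x0,y0])
m=np.array([.6103,-.2175]);h=np.radians(-85.2);ex=np.array([np.cos(h),np.sin(h)])
p=ball(c,im,96,320,118,348);q=ball(e,im2,252,122,272,136);print(p,q)
o1,v1=ray(c,[p]);o2,v2=ray(e,[q]);v1=v1[0];v2=v2[0]
t=np.linalg.lstsq(np.c_[v1,-v2],o2-o1,rcond=None)[0];P=(o1+t[0]*v1+o2+t[1]*v2)/2
print(P.round(4),"box x",((P[:2]-m)@ex).round(4),"chord",np.linalg.norm(P-[.6482,-.2778,.1633]))
E
```

```text
[ 0.55926299 -0.010618    0.23955498] 53.9 [-0.37891888 -0.45531465  0.63567979]
[107.45174367 335.02770991] [261.51824818 129.48175182]
[ 0.6523 -0.3219  0.1629] box x 0.1075 chord 0.044267977972459654
```

View pics/s31.png

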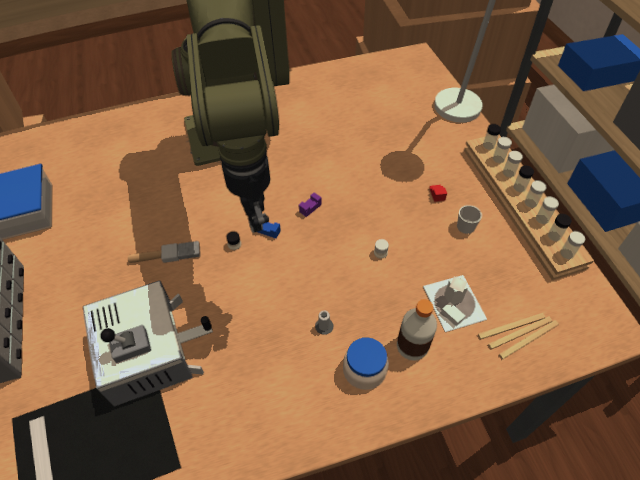

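View pics/d31c.png

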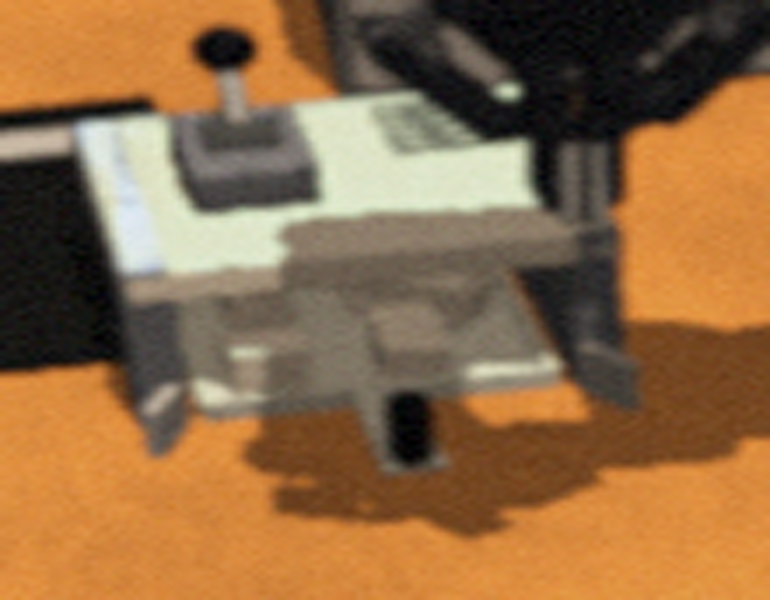

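The switch ball did not move under 48 N, so it is at its stop. Tray, castings and bystanders are in place and the arm is clear. Handing in.

```bash
python3 - <<'E'
from h import *
print(job_done())
E
```

```text
the job is handed in; nothing more can be done
None
```

The job is handed in at about 54 s of the 208 s. All four castings are on the tray, the tray is home in the drying box with its handle out, and the switch is thrown to its stop.

**What I did:** I gripped the tray by its handle strip and turned it a quarter turn clockwise against the post. The lateral force was 13 N at about 1.1 rad. I then laid the wall, lintel, obelisk and stairs on it and slid it home by the strip, then the knob. Last, I pushed the switch over with closed fingers.

**Last checks:**
- **Tray:** it met the back stop at 17 N. The knob measured 60–62 mm outside the mouth, which puts the tray middle about 73–75 mm in. It stayed flat on the bench throughout.
- **Bystanders:** in the last scene picture they looked unmoved. I did not remeasure them.
- **Arm:** clear of everything at hand-in, with the TCP about 0.24 m above the bench.

**What went wrong or disagreed:**
- **Lintel:** around the time I placed the obelisk, the lintel was knocked onto the tray's rim and the tray turned about 6°. I pushed the lintel back inside and realigned the tray. It lies askew but inside the rim, and I judged it flat only from pictures.
- **Wall and lintel inside the box:** they are only partly visible in the last side view, so I could not remeasure them there.
- **Switch angle:** measured only from the cameras, at about 0.92–0.98 rad depending on the lever radius assumed. A second push reaching 48 N, above the 40 N I meant to stay under, did not move it. It was made with the fingers, which I took not to count towards the 40 N limit on the arm and gripper body.

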